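# Load the ball mill rotor and pin its counterweight

### The job

Get the mill's rotor arm ready for a run: set the open grinding jar down in the round seat at one end of the rotor and put its lid on so that it sits flush and level. On the block at the other end stack every loose steel plate, all lying square and centred on the block with their holes lined up over its bore, and only then take the lock pin from its stand and push it down through the whole stack until it is fully home in the bore. Leave the beaker, the bottle and the glove box where they are.

Things in the scene. Friction and masses are not known exactly. Their poses are not given: they have to be found in the camera images.
- rotor: Rotor arm of the bench ball mill, bare aluminium, fixed to the bench; origin on the bench under its centre, z up, its y axis along the arm. A bar 70 mm wide and 12 mm high with a 26 mm radius hub, 30 mm high in all, at its centre. At +y it carries the round jar seat, at -y the counterweight block.
- seat (a point): Centre of the floor of the jar seat, 12 mm above the bench, 100 mm from the rotor's centre: a flat floor inside a dark steel ring, 68 mm inside and 84 mm outside diameter, 12 mm high.
- block_top (a point): Centre of the top face of the counterweight block (aluminium, 80 x 50 mm in the rotor's x and y, its top 35 mm above the bench), 100 mm from the rotor's centre; axes as the rotor's.
- bore (a point): Centre of the mouth of the bore in the block's top face: 16 mm from block_top in the rotor's +x. A blind round bore, 14 mm diameter, 25 mm deep.
- sheet: White paper sheet on the bench, 230 x 310 mm, 2 mm thick, fixed; the loose plates lie on it. Origin under its centre.
- stand: Grey plastic pin stand, 60 x 60 x 32 mm, fixed to the bench, with a round hole 13.5 mm in diameter and 24 mm deep in the middle of its top. Origin under its centre.
- pin: Steel lock pin standing upright in the stand, 146 mm long, 12 mm diameter; origin at the centre of its foot, z up along it. The foot tapers to 9 mm diameter in its last 8 mm; from 110 to 140 mm above the foot is a round grip of 22 mm diameter, topped by a black cap of 32 mm diameter, 6 mm thick. The stand holds the foot 8 mm above the bench.
- jar: Open stainless grinding jar with some grinding balls in it, about 0.45 kg, 60 mm high, waisted, with a foot flange and a rim flange of 60 mm diameter (rim flange from 48 to 60 mm height; waist 52 mm diameter). Mouth 50 mm diameter, at the waist 42 mm or more inside. Origin at the centre of its underside, z up.
- jar_rim (a point): Centre of the jar's rim (top face), 60 mm above the jar's underside.
- lid: Stainless lid: a flange of 60 mm diameter and 8 mm thickness with a 45.6 mm round spigot, 7 mm deep and a little tapered, under it that goes into the jar's mouth, and on top a knob of 22 mm diameter from 15 to 35 mm above the spigot's underside, capped by a 28 mm disc 5 mm thick. Origin at the centre of the spigot's underside, z up. It lies on the bench on its spigot.
- lid_flange (a point): Centre of the underside of the lid's flange, 7 mm above the lid's origin; meets the jar's rim when seated.
- beaker: Glass beaker, 70 mm wide, 90 mm high, beyond the rotor; bystander. Origin under its centre.
- wash_bottle: Blue bottle with a white cap, 64 mm wide, 170 mm high; bystander. Origin under its centre.
- glove_box: White and blue box of gloves, 110 x 200 x 70 mm; bystander. Origin under its centre.
- plate1: Loose steel counterweight plate (from three to five of them are there, all alike), 70 x 40 x 14 mm in its own x, y, z, 0.28 kg, with one round hole of 16 mm diameter through it, off-centre: 16 mm from the middle towards its own +x. Origin at the centre of its underside, z up.
- plate1_hole (a point): Centre of the hole of plate1, at the plate's underside.
- plate2: Loose steel counterweight plate (from three to five of them are there, all alike), 70 x 40 x 14 mm in its own x, y, z, 0.28 kg, with one round hole of 16 mm diameter through it, off-centre: 16 mm from the middle towards its own +x. Origin at the centre of its underside, z up.
- plate2_hole (a point): Centre of the hole of plate2, at the plate's underside.
- plate3: Loose steel counterweight plate (from three to five of them are there, all alike), 70 x 40 x 14 mm in its own x, y, z, 0.28 kg, with one round hole of 16 mm diameter through it, off-centre: 16 mm from the middle towards its own +x. Origin at the centre of its underside, z up.
- plate3_hole (a point): Centre of the hole of plate3, at the plate's underside.
- plate4: Loose steel counterweight plate (from three to five of them are there, all alike), 70 x 40 x 14 mm in its own x, y, z, 0.28 kg, with one round hole of 16 mm diameter through it, off-centre: 16 mm from the middle towards its own +x. Origin at the centre of its underside, z up.
- plate4_hole (a point): Centre of the hole of plate4, at the plate's underside.
- plate5: Loose steel counterweight plate (from three to five of them are there, all alike), 70 x 40 x 14 mm in its own x, y, z, 0.28 kg, with one round hole of 16 mm diameter through it, off-centre: 16 mm from the middle towards its own +x. Origin at the centre of its underside, z up.
- plate5_hole (a point): Centre of the hole of plate5, at the plate's underside.
Things that resemble listed ones, but are neither listed nor needed, are in the scene too. What is shaped like the plate5 but blue or orange is not meant.

How it is judged:
On the way, in this order (a step that is already met when the one before it is completed fails the run):
1. all plates lie stacked on the block, holes lined up over the bore, released, the pin not yet over it (horizontal distance between each of plate1_hole, plate2_hole, plate3_hole, plate4_hole, plate5_hole and bore below 0.005 m and horizontal distance between each of plate1, plate2, plate3, plate4, plate5 and block_top below 0.008 m and angle between each of plate1, plate2, plate3, plate4, plate5's own z axis and vertical below 0.06 rad and z of plate1 in the frame of block_top between -0.004 and 0.064 m and linear speed of each of plate1, plate2, plate3, plate4, plate5 below 0.02 m/s and z of plate2 in the frame of block_top between -0.004 and 0.064 m and z of plate3 in the frame of block_top between -0.004 and 0.064 m and z of plate4 in the frame of block_top between -0.004 and 0.064 m and z of plate5 in the frame of block_top between -0.004 and 0.064 m and horizontal distance between pin and bore above 0.03 m and contact force between the fingers and plate1 below 0.3 N and contact force between the fingers and plate2 below 0.3 N and contact force between the fingers and plate3 below 0.3 N and contact force between the fingers and plate4 below 0.3 N and contact force between the fingers and plate5 below 0.3 N), for 0.2 s.
2. the pin is through all plates and home in the bore (horizontal distance between each of plate1_hole, plate2_hole, plate3_hole, plate4_hole, plate5_hole and bore below 0.005 m and horizontal distance between each of plate1, plate2, plate3, plate4, plate5 and block_top below 0.008 m and angle between each of plate1, plate2, plate3, plate4, plate5's own z axis and vertical below 0.06 rad and z of plate1 in the frame of block_top between -0.004 and 0.064 m and linear speed of each of plate1, plate2, plate3, plate4, plate5 below 0.02 m/s and z of plate2 in the frame of block_top between -0.004 and 0.064 m and z of plate3 in the frame of block_top between -0.004 and 0.064 m and z of plate4 in the frame of block_top between -0.004 and 0.064 m and z of plate5 in the frame of block_top between -0.004 and 0.064 m and horizontal distance between pin and bore below 0.004 m and z of pin in the frame of bore below -0.021 m and angle between pin's own z axis and vertical below 0.12 rad), for 0.2 s.
At the end, for the whole second after the job is handed in: Plates level on the block, each hole within 5 mm of the bore axis and each middle within 8 mm of the block's; pin through them, foot at least 21 mm down the bore; jar level on the seat's floor; lid level, flange within 2.5 mm of the jar's rim and 5 mm of centre; all at rest (all of step 2 and horizontal distance between jar and seat below 0.007 m and z of jar in the frame of seat below 0.003 m and angle between jar's own z axis and vertical below 0.04 rad and horizontal distance between lid_flange and jar_rim below 0.005 m and z of lid_flange in the frame of jar_rim between -0.004 and 0.0025 m and angle between lid's own z axis and vertical below 0.06 rad and linear speed of each of pin, jar, lid below 0.02 m/s); the robot touches nothing.
It fails at once if the beaker is moved more than 3 cm (distance of beaker from where it was at the start of the episode above 0.03 m).
It fails at once if the bottle is moved more than 3 cm (distance of wash_bottle from where it was at the start of the episode above 0.03 m).
It fails at once if the glove box is moved more than 3 cm (distance of glove_box from where it was at the start of the episode above 0.03 m).
Of plate1, plate2, plate3, plate4, plate5 only 3 to 5 are there at a start; the rules pass over those that are not, and their reading is None.
At some moment in a run one of plate1, plate2, plate3, plate4, plate5, lid, jar may be knocked a few centimetres aside while the robot is not near it.
It also fails if it takes over 210 s, if anything falls off the work surface, if the arm or the gripper's body presses on something with over 40 N, if the wrist force passes 120 N, or if a joint passes its speed limit or range.

### The arm

A 6-joint arm with a two-finger parallel gripper is mounted at the origin on the work surface. World frame = base frame: x ahead of the robot, y to its left, z up, the work surface at z = 0. Lengths are in m, angles in rad, forces in N, time in s.
With the tool pointing down it reaches from about 0.4 to 0.825 m from the base axis. Payload 7 kg.
Tool frame: the origin (TCP) lies at the very end of the fingers, on their centre line; the grasp point (between the pads) lies arm.grip_point_offset behind it (arm.grip_point_offset is the distance from the TCP to the grasp point, in m); z points along the fingers, y is the line along which they close (so a half turn about z gives the same grasp; the last joint's range is limited). The gripper opens to 88 mm and grips with 3 to 60 N. Pads are 19 mm wide; open, the fingers measure 130 mm over their backs; the gripper's body (78 mm by 193 mm) begins 47 mm behind the grasp point.
Start: joints at [-1.029, 0.359, 0.012, 0, -1.224, -0.288], TCP at [0.169, -0.653, 0.227] pointing down, gripper open.
Joint ranges: [-3.07, 3.07], [-1.43, 2.12], [-1.02, 1.25], [-3.03, 1.67], [-3.05, -0], [-3.03, 3.03]. Speed limits (rad/s): [2.39, 2.39, 3.01, 3.14, 3.14, 3.14].

### API

Orientations are given as [roll, pitch, yaw] about the fixed x, y, z axes, in that order (R = Rz(yaw) Ry(pitch) Rx(roll)).
In Python, from station import arm gives the robot as it stands.
- The arm moves only by the shell command python3 -m crank 'ROWS' [OPENING] [FORCE]. ROWS is JSON, a list of rows, each an object of numbers: "dx", "dy", "dz": the shift along the tool's x, y, z in cm; "wx", "wy", "wz": the turn, a rotation vector about the tool's x, y, z in degrees. A call has exactly 10 rows; each row is the pose to reach, as a shift and turn from the pose commanded when the call began, along the tool's axes at that moment; what a row does not reach only later rows make up. A row lasts 1/8 s, in which the tool goes at most 62.5 mm and 10.7 degrees, less where a joint would pass 70% of its speed; a pose out of reach is approached as far as the arm can. A call with a gripper value outside its range is refused whole. OPENING is the finger opening in cm, from 0 to 8.76, set as the call begins (- or left out, the last holds). The fingers move at their own pace and stop on an object; FORCE is the grip in N (left out, the last holds). Time passes only in rows, so rows that repeat a pose let the fingers close, or fill a call up. It gives the time, the measured TCP pose, the force, the opening and the grip force at its end, in the units of the state.
- arm.get_state(): the state, without advancing time (a new reading comes with each control period).
- arm.grab_frame(name): name is "scene" or "top" or "wrist"; returns the picture (400x640x3 uint8, red, green, blue); there is no depth.
- arm.calibration(name): a dict with "fx", "fy", "cx", "cy" (pixels), "world_from_camera" (4x4, takes a point from camera to world coordinates). Camera axes: x right, y down, z forward; pixel columns grow to the right and rows downward; lengths in m; the calibration is good to about 2 mm. A picture is of the moment at which its call begins: read the wrist's pose just before it. calibration takes no time and is no camera call; for the wrist camera it gives the pose at the moment of the call.
- arm.job_done(): hands the job in; it is judged then, once.
Trained networks look in the newest picture that a camera, given by its name, has taken for a name from the list of things; names that differ only in an ending like _2 or _b are one class to them, and where a whole thing is asked for, a point or a joint stands for the part that bears it (a point fixed in the world has none). Each returns a list of dicts, best first, with "confidence" (0 to 1); they miss things now and then, are a little off and sometimes report something else, mostly with a low value. They report only what shows in the picture. A call takes as long as a camera call. They do not tell look-alikes from the thing itself.
- arm.find_in(camera, query): "centre" ([x, y, z] in m, in world coordinates, good to about 4 mm: the middle of the surface that is visible of it).
- arm.masks_of(camera, query): "pixels" (400x640 bool, what is visible of it).
- arm.mark_of(camera, query): "centre" ([x, y, z] in m, in world coordinates, good to about 4 mm: a listed point, or the origin of a listed thing).
The state is a dict: "t": time; "q": joint angles; "qd": joint speeds; "joint_efforts": joint torques, N m; "eef_pos": TCP position; "ee_rot": TCP orientation; "force": force on the tool from outside, world axes, zero at the start; "moment": the same for the moment, N m; "width": finger opening in m; "gripper_force": force on a finger pad.
Only numpy, scipy, OpenCV 4.12 (cv2) and the standard library are available. Lean on these libraries where they do the work, as an engineer would, in place of code of your own. Each camera call takes 0.05 s, during which the arm holds its last target. There are 200 camera calls.

## Working session

There is one attempt and no reset: what is moved stays moved. The work goes in short steps, Python scripts to look and compute and a shell command to move; the robot and the scene stay as the last step left them, time stands still between calls to the robot, and variables do not carry over. Pictures are saved under pics/ and viewed, at most 14 in all, crops included, and the job is handed in when it is done.

```bash
ls; mkdir -p pics
python3 - <<'E'
from station import arm
import cv2,numpy as np
print(arm.get_state(), arm.grip_point_offset)
for c in("top","scene"):
    im=arm.grab_frame(c); cv2.imwrite(f"pics/{c}0.png",im[:,:,::-1])
    print(c,{k:np.round(v,3).tolist() for k,v in arm.calibration(c).items()})
    for q in ["plate1","plate1_hole","seat","block_top","bore","rotor","stand","pin","jar","jar_rim","lid","lid_flange","beaker","wash_bottle","glove_box","sheet"]:
        print(q,[(np.round(d["centre"],3).tolist(),round(d["confidence"],2)) for d in arm.mark_of(c,q)])
E
```

```text
pics
{'t': 0.0, 'q': array([-1.02885480e+00,  3.59359989e-01,  1.10938317e-02, -3.34137116e-04,
       -1.22412123e+00, -2.88134358e-01]), 'qd': array([-0.00105738,  0.00082137, -0.00013932, -0.00106638,  0.00119299,
        0.00168737]), 'joint_efforts': array([-1.81423053e-03, -5.82722962e+01,  2.93051845e+01,  6.99702144e+00,
        6.79300865e-03, -1.65119905e-04]), 'eef_pos': array([ 0.16935957, -0.65291362,  0.2256582 ]), 'ee_rot': array([ 3.13997792e+00, -1.50996012e-04, -2.88789914e+00]), 'force': array([0.64953519, 0.02875668, 0.64959496]), 'moment': array([-0.02617162,  0.01771686,  0.01572963]), 'gripper_force': 0.0, 'width': 0.08739896431248786} 0.0188
top {'fx': 396.369, 'fy': 396.369, 'cx': 319.017, 'cy': 208.422, 'world_from_camera': [[-0.007, -0.989, 0.147, 0.455], [-1.0, 0.009, 0.014, 0.015], [-0.016, -0.147, -0.989, 1.159], [0.0, 0.0, 0.0, 1.0]]}
plate1 [([0.445, 0.516, 0.001], 0.94), ([0.565, 0.349, 0.002], 0.87), ([0.554, 0.47, 0.0], 0.84), ([0.439, 0.127, -0.0], 0.77), ([0.451, 0.345, 0.001], 0.74)]
plate1_hole [([0.461, 0.13, 0.003], 0.8)]
seat [([0.623, -0.05,
[... 1347 characters left out ...]
0.012], 0.74)]
rotor [([0.642, -0.149, 0.003], 0.83)]
stand [([0.457, -0.306, 0.002], 0.75)]
pin [([0.453, -0.303, 0.006], 0.69), ([0.738, 0.337, 0.002], 0.58)]
jar [([0.465, -0.033, 0.0], 0.58)]
jar_rim [([0.46, -0.041, 0.057], 0.73)]
lid [([0.448, -0.156, 0.004], 0.74), ([0.679, -0.245, 0.033], 0.5)]
lid_flange [([0.446, -0.162, 0.008], 0.56), ([0.578, 0.347, 0.002], 0.51)]
beaker [([0.465, 0.348, 0.003], 0.65), ([0.764, 0.065, 0.003], 0.55), ([0.449, -0.163, 0.006], 0.55), ([0.446, -0.159, 0.004], 0.42)]
wash_bottle [([0.613, -0.442, 0.003], 0.81), ([0.454, -0.303, 0.011], 0.45), ([0.624, -0.056, 0.013], 0.29)]
glove_box [([0.736, 0.337, 0.001], 0.6)]
sheet [([0.501, 0.244, 0.002], 0.85)]
```

View pics/top0.png

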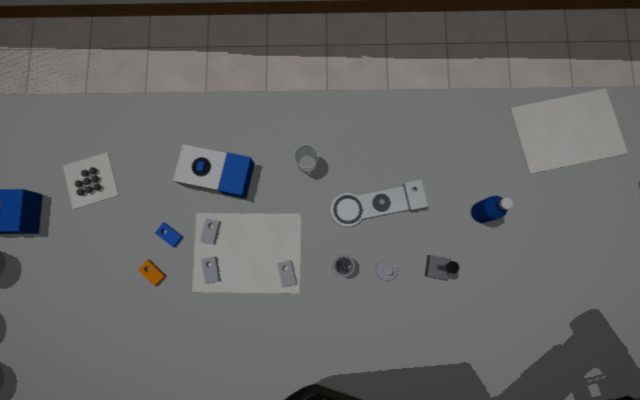

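View pics/scene0.png

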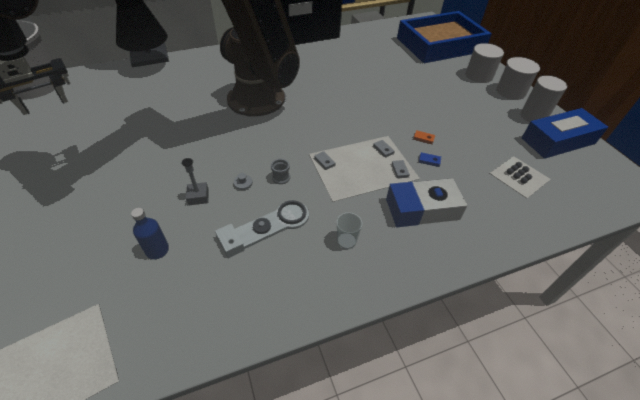

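The top view shows three grey plates on the sheet, at px (286,273), (210,270) and (210,231), all with their holes towards +x. There are also blue and orange decoys at (168,235) and (152,272), the jar at (345,266), the lid at (387,270), the stand and pin at (440,267), and the rotor with its seat at (348,208) and block at (415,195). The scene view agrees. Next I'll write a helper and look with the wrist camera over the block.

```bash
cat > h.py <<'E'
from station import arm
import cv2,numpy as np
from scipy.spatial.transform import Rotation as R
def plan(*targets):
    """print rows to each world target (x,y,z,yaw) (cm/deg) from the current pose, tool down"""
    s=arm.get_state(); p=s["eef_pos"]; R0=R.from_euler("xyz",s["ee_rot"])
    print("at",np.round(p,4),np.round(s["ee_rot"],3))
    for x,y,z,w in targets:
        d=R0.inv().apply(np.array([x,y,z])-p)*100
        r=(R0.inv()*R.from_euler("xyz",[np.pi,0,w])).as_rotvec(degrees=True)
        print("dx %.2f dy %.2f dz %.2f  wx %.1f wy %.1f wz %.1f"%(*d,*r))
def ray(c,uv,z,K=None):
    """pixels -> world points on plane z"""
    K=K or arm.calibration(c); T=K["world_from_camera"]; uv=np.atleast_2d(uv).astype(float)
    d=np.c_[(uv[:,0]-K["cx"])/K["fx"],(uv[:,1]-K["cy"])/K["fy"],np.ones(len(uv))]@T[:3,:3].T
    return T[:3,3]+d*((z-T[2,3])/d[:,2])[:,None]
def proj(c,P,K=None):
    K=K or arm.calibration(c); T=K["world_from_camera"]
    q=(np.atleast_2d(P)-T[:3,3])@T[:3,:3]
    return np.c_[q[:,0]/q[:,2]*K["fx"]+K["cx"],q[:,1]/q[:,2]*K["fy"]+K["cy"]]
def snap(name,c="wrist"):
    K=arm.calibration(c); im=arm.grab_frame(c); cv2.imwrite(f"pics/{name}.png",im[:,:,::-1]); return im,K
E
python3 - <<'E'
from h import *
K=arm.calibration("wrist");print(np.round(K["world_from_camera"],3),K["fx"])
plan((0.62,-0.25,0.22,-2.93))
E
```

```text
[[-0.25   0.939  0.237  0.107]
 [ 0.968  0.243  0.061 -0.67 ]
 [-0.     0.245 -0.969  0.384]
 [ 0.     0.     0.     1.   ]] 280.29455586379447
at [ 0.1694 -0.6533  0.2265] [ 3.142 -0.    -2.888]
dx -53.74 dy 27.73 dz 0.66  wx 0.0 wy -0.0 wz 2.4
```

```bash
python3 -m crank '[{"dx":-53.7,"dy":27.7,"wz":2.4},{"dx":-53.7,"dy":27.7,"wz":2.4},{"dx":-53.7,"dy":27.7,"wz":2.4},{"dx":-53.7,"dy":27.7,"wz":2.4},{"dx":-53.7,"dy":27.7,"wz":2.4},{"dx":-53.7,"dy":27.7,"wz":2.4},{"dx":-53.7,"dy":27.7,"wz":2.4},{"dx":-53.7,"dy":27.7,"wz":2.4},{"dx":-53.7,"dy":27.7,"wz":2.4},{"dx":-53.7,"dy":27.7,"wz":2.4}]' 8.7 30
python3 - <<'E'
from h import *
im,K=snap("w1")
for q in ["block_top","bore","seat","rotor","pin"]:
    print(q,[(np.round(d["centre"],4).tolist(),round(d["confidence"],2)) for d in arm.mark_of("wrist",q)])
plan((0.43,0.15,0.2,-2.95),(0.45,0.35,.2,-2.95))
E
```

```text
block_top []
bore []
seat []
rotor []
pin []
at [ 0.1695 -0.6534  0.2266] [-3.142  0.    -2.888]
dx -45.39 dy 71.22 dz 2.65  wx -0.0 wy 0.0 wz 3.6
dx -52.35 dy 90.08 dz 2.65  wx -0.0 wy 0.0 wz 3.6$[0]: bad value
```

View pics/w1.png

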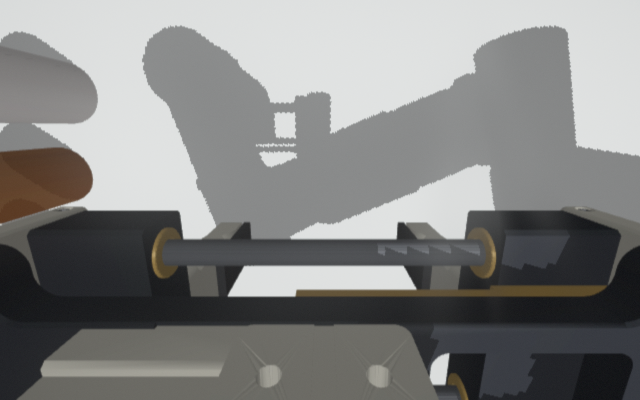

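The picture shows only bench and shadows, with the fingers along the bottom edge, because the move was refused. I'll retry with all six keys in each row.

```bash
python3 -m crank '[{"dx":-53.7,"dy":27.7,"dz":0,"wx":0,"wy":0,"wz":2.4},{"dx":-53.7,"dy":27.7,"dz":0,"wx":0,"wy":0,"wz":2.4},{"dx":-53.7,"dy":27.7,"dz":0,"wx":0,"wy":0,"wz":2.4},{"dx":-53.7,"dy":27.7,"dz":0,"wx":0,"wy":0,"wz":2.4},{"dx":-53.7,"dy":27.7,"dz":0,"wx":0,"wy":0,"wz":2.4},{"dx":-53.7,"dy":27.7,"dz":0,"wx":0,"wy":0,"wz":2.4},{"dx":-53.7,"dy":27.7,"dz":0,"wx":0,"wy":0,"wz":2.4},{"dx":-53.7,"dy":27.7,"dz":0,"wx":0,"wy":0,"wz":2.4},{"dx":-53.7,"dy":27.7,"dz":0,"wx":0,"wy":0,"wz":2.4},{"dx":-53.7,"dy":27.7,"dz":0,"wx":0,"wy":0,"wz":2.4}]' 8.7 30
python3 - <<'E'
from h import *
plan((0.62,-0.25,0.22,-2.93))
E
```

```text
t: 3.25
eef_pos: [0.6215, -0.2482, 0.2265]
ee_rot: [-3.142, 0.0, -2.928]
force: [1.0, -0.7, -0.1]
width: 0.0867
gripper_force: 0.0
at [ 0.6215 -0.2482  0.2265] [-3.142  0.    -2.928]
dx 0.19 dy -0.14 dz 0.65  wx -0.0 wy 0.0 wz 0.1
```

Run:
```python
from h import *
im,K=snap("w2")
for q in ["block_top","bore","seat","rotor"]:
    print(q,[(np.round(d["centre"],4).tolist(),round(d["confidence"],2)) for d in arm.mark_of("wrist",q)])
print(np.round(proj("wrist",[[0.6645,-.248,.035],[.680,-.245,.035],arm.get_state()["eef_pos"]],K)))
```

```text
block_top [([0.659, -0.2449, 0.0395], 0.88), ([0.4591, -0.0379, -0.0001], 0.46)]
bore [([0.6746, -0.2414, 0.0363], 0.72), ([0.4547, -0.3015, -0.002], 0.43)]
seat [([0.6275, -0.0567, 0.0108], 0.77)]
rotor [([0.6444, -0.1522, 0.0004], 0.96)]
[[317. 210.]
 [317. 221.]
 [322. 232.]]
```

View pics/w2.png

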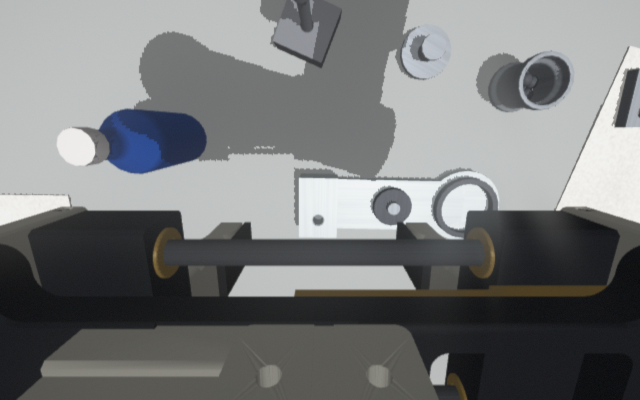

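The wrist picture has image up towards the robot base. The bore is at (318,219), as predicted for (0.680,-0.245), the hub at (392,207) and the seat ring at (466,206). Next I'll measure these more finely.

```bash
cat >> h.py <<'E'
def blob(im,box,lo=None,hi=None):
    """centroid and area of the largest component with grey in [lo,hi] within box x0,y0,x1,y1"""
    g=cv2.cvtColor(im,cv2.COLOR_RGB2GRAY); x0,y0,x1,y1=box; s=g[y0:y1,x0:x1]
    n,_,st,ce=cv2.connectedComponentsWithStats(((s>=(lo or 0))&(s<=(hi or 255))).astype(np.uint8))
    i=1+np.argmax(st[1:,4]); return ce[i]+[x0,y0],st[i]
E
python3 - <<'E'
from h import *
im=cv2.imread("pics/w2.png")[:,:,::-1].copy(); K=arm.calibration("wrist")
g=cv2.cvtColor(im,cv2.COLOR_RGB2GRAY); print(g[212:228,308:330:1])
b,st=blob(im,(305,208,332,230),hi=150); print(b,st, ray("wrist",b,.035,K))
hb,st=blob(im,(365,180,418,233),hi=150); print(hb,st, ray("wrist",hb,.03,K))
plan((0.48,0.13,.17,-3.0))
E
```

```text
[[238 238 239 238 237 236 234 235 236 236 235 238 237 237 239 238 237 238
  237 236 237 239]
 [238 237 239 238 237 235 234 233 234 234 230 235 236 236 239 238 238 238
  237 236 237 239]
 [237 237 238 238 237 234 229 224 213 205 201 213 221 230 237 237 237 238
  236 236 237 239]
 [237 237 239 238 235 226 216 190 170 162 159 167 182 204 226 235 237 238
  236 236 237 239]
 [236 237 239 237 230 201 172 157 150 149 145 148 153 167 197 224 236 237
  237 235 237 238]
 [236 237 238 236 219 161 126 139 145 145 144 145 144 142 149 200 233 237
  236 235 237 238]
 [237 237 238 234 206 130 103 116 127 137 137 136 131 117 116 173 223 236
  236 235 237 238]
 [236 236 237 230 193 119  96 100 106 114 116 116 111 101 109 160 215 235
  236 235 236 238]
 [236 236 237 230 195 118  97  97  98 101 102 102 102  99 108 159 214 235
  235 235 236 237]
 [235 237 238 234 202 138 102  97  99 100 101 101 100  98 113 172 220 235
  236 235 236 237]
 [236 236 238 236 215 163 114  99  99 101 100 101 100 105 134 191 230 236
  236 234 236 237]
 [236 237 238 237 224 189 147 107 103 103 103 104 108 130 168 215 234 236
  235 234 236 237]
 [235 236 237 237 231 216 180 134 139 131 127 132 153 169 203 228 236 235
  235 234 236 237]
 [235 236 237 238 234 230 217 190 184 173 168 173 198 218 228 234 236 236
  234 234 235 237]
 [234 235 237 238 235 233 229 224 222 219 218 220 226 232 235 235 236 235
  235 234 235 236]
 [235 236 237 237 234 233 230 231 232 232 232 233 232 233 236 235 235 234
  234 234 235 236]]
[317.58666667 219.98666667] [ 8  8 10  9 75] [[ 0.67614479 -0.24692952  0.035     ]]
[393.30227095 208.77290525] [   6    7   47   46 1277] [[ 0.64164749 -0.1523037   0.03      ]]
at [ 0.6195 -0.2503  0.2263] [ 3.141e+00 -1.000e-03 -2.929e+00]
dx 5.61 dy 40.12 dz 5.64  wx 0.0 wy -0.0 wz 4.1
```

Run:
```python
from h import *
im,K=snap("w3"); print(arm.get_state()["eef_pos"])
b,st=blob(im,(305,208,332,230),hi=195); print(b,st); B=ray("wrist",b,.035,K)[0]
hb,st=blob(im,(365,180,418,233),hi=150); H=ray("wrist",hb,.03,K)[0]; print(B,H,hb)
v=(B-H)[:2]; yaw=np.arctan2(v[1],v[0])-np.arctan2(-100,16); print("len",np.linalg.norm(v),"yaw",yaw)
```

```text
[ 0.61918906 -0.25083455  0.22657312]
[318.98 221.81] [  9   9  11  11 100]
[ 0.67823386 -0.24461994  0.035     ] [ 0.64322853 -0.15058058  0.03      ] [394.23911322 210.15835313]
len 0.10034327544766046 yaw 0.19769459599611316
```

```bash
python3 -m crank '[{"dx":5.6,"dy":40.1,"dz":5.6,"wx":0,"wy":0,"wz":4},{"dx":5.6,"dy":40.1,"dz":5.6,"wx":0,"wy":0,"wz":4},{"dx":5.6,"dy":40.1,"dz":5.6,"wx":0,"wy":0,"wz":4},{"dx":5.6,"dy":40.1,"dz":5.6,"wx":0,"wy":0,"wz":4},{"dx":5.6,"dy":40.1,"dz":5.6,"wx":0,"wy":0,"wz":4},{"dx":5.6,"dy":40.1,"dz":5.6,"wx":0,"wy":0,"wz":4},{"dx":5.6,"dy":40.1,"dz":5.6,"wx":0,"wy":0,"wz":4},{"dx":5.6,"dy":40.1,"dz":5.6,"wx":0,"wy":0,"wz":4},{"dx":5.6,"dy":40.1,"dz":5.6,"wx":0,"wy":0,"wz":4},{"dx":5.6,"dy":40.1,"dz":5.6,"wx":0,"wy":0,"wz":4}]'
python3 - <<'E'
from h import *
arm.grab_frame("wrist"); arm.grab_frame("wrist")
im,K=snap("w4"); print(arm.get_state()["eef_pos"])
for q in ["plate1","plate1_hole"]:
    print(q,[(np.round(d["centre"],4).tolist(),round(d["confidence"],2)) for d in arm.mark_of("wrist",q)])
for m in arm.masks_of("wrist","plate1"):
    c,_=cv2.findContours(m["pixels"].astype(np.uint8),0,1); r=cv2.minAreaRect(max(c,key=cv2.contourArea)); W=ray("wrist",cv2.boxPoints(r),.016,K)
    print(m["confidence"],np.round(r[0]),W.mean(0).round(4),np.round(W[1]-W[0],4),np.round(W[2]-W[1],4))
E
```

```text
t: 4.8
eef_pos: [0.481, 0.1287, 0.1708]
ee_rot: [3.141, 0.0, -3.001]
force: [0.1, -0.8, 0.1]
width: 0.0872
gripper_force: 0.0
[0.48087756 0.1290239  0.17063444]
plate1 [([0.4547, 0.3444, 0.0012], 0.91), ([0.4378, 0.1249, 0.0033], 0.61)]
plate1_hole [([0.4537, 0.1315, 0.001], 0.55), ([0.7342, 0.3371, 0.001], 0.39), ([0.4416, 0.1274, 0.0044], 0.24)]
0.75 [628. 196.] [0.4467 0.4774 0.016 ] [-0.0033  0.0234  0.    ] [0.0575 0.0249 0.    ]
0.68 [326. 147.] [0.4405 0.1255 0.016 ] [-0.0086  0.0385  0.    ] [0.0678 0.0168 0.    ]
0.66 [513. 181.] [0.4493 0.3406 0.016 ] [-0.0679 -0.0122  0.    ] [-0.0015  0.0483  0.    ]
0.55 [ 64. 115.] [ 0.4467 -0.1578  0.016 ] [-0.0487  0.035   0.    ] [0.0303 0.0569 0.    ]
```

View pics/w4.png

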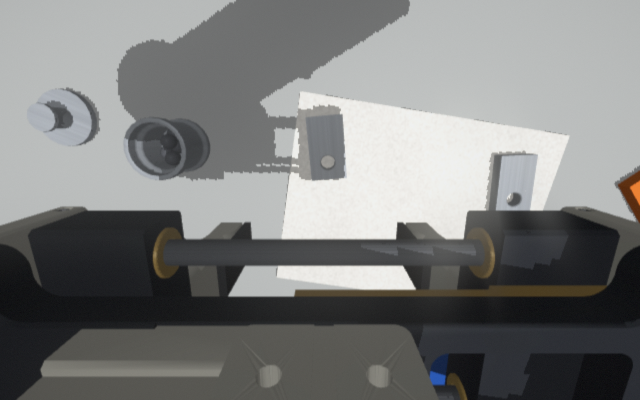

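Plate 1 is at (326,147) with its hole at (328,162), towards +x, and the fitted size of 39x70 mm is correct. Now the hole itself, and the grasp plan.

Run:
```python
from h import *
K=arm.calibration("wrist"); im=cv2.imread("pics/w4.png")[:,:,::-1].copy()
g=cv2.cvtColor(im,cv2.COLOR_RGB2GRAY); print(g[152:174:2,312:350:2])
b,st=blob(im,(317,151,342,173),lo=150); print(b,st,ray("wrist",b,.016,K),ray("wrist",b,.002,K))
plan((.4405,.1255,.06,-np.pi+.235),(.4405,.1255,.005,-np.pi+.235))
```

```text
[[116 119 118 118 117 120 117 118 120 120 117 116 118 119 119 119 149 238
  239]
 [116 119 118 118 119 119 117 114 116 118 117 116 118 118 119 118 192 238
  237]
 [115 119 118 119 116 114 128 144 149 138 116 114 119 118 119 119 190 237
  239]
 [116 117 118 118 115 135 151 151 154 156 146 110 117 118 119 117 131 236
  239]
 [116 118 118 118 111 153 154 149 150 151 148 131 116 118 118 118 136 237
  239]
 [116 118 118 117 108 153 150 150 153 152 149 112 116 118 118 118 133 237
  239]
 [116 116 119 116 103 149 154 155 154 153 150 100 115 118 119 119 139 236
  240]
 [116 116 117 117 111 102 141 152 152 149 110 106 117 118 119 119 187 230
  236]
 [116 116 118 117 116 109  95 110 103  93 104 114 117 117 119 117 188 226
  238]
 [116 117 119 117 116 118 114 109 107 114 118 116 115 119 118 117 184 222
  238]
 [117 117 118 117 116 119 119 116 118 118 118 115 116 117 118 117 134 220
  234]]
[326.92405063 161.4556962 ] [ 5  6 11 10 79] [[0.45532027 0.12890436 0.016     ]] [[0.45704385 0.12932161 0.002     ]]
at [0.4808 0.1294 0.1705] [-3.142 -0.    -3.   ]
dx 4.04 dy 0.18 dz 11.05  wx -0.0 wy -0.0 wz -5.4
dx 4.04 dy 0.18 dz 16.55  wx -0.0 wy -0.0 wz -5.4
```

```bash
python3 -m crank '[{"dx":4.0,"dy":0.2,"dz":6,"wx":0,"wy":0,"wz":-5.4},{"dx":4.0,"dy":0.2,"dz":11,"wx":0,"wy":0,"wz":-5.4},{"dx":4.0,"dy":0.2,"dz":11,"wx":0,"wy":0,"wz":-5.4},{"dx":4.0,"dy":0.2,"dz":11,"wx":0,"wy":0,"wz":-5.4},{"dx":4.0,"dy":0.2,"dz":14,"wx":0,"wy":0,"wz":-5.4},{"dx":4.0,"dy":0.2,"dz":16,"wx":0,"wy":0,"wz":-5.4},{"dx":4.0,"dy":0.2,"dz":16.5,"wx":0,"wy":0,"wz":-5.4},{"dx":4.0,"dy":0.2,"dz":16.5,"wx":0,"wy":0,"wz":-5.4},{"dx":4.0,"dy":0.2,"dz":16.5,"wx":0,"wy":0,"wz":-5.4},{"dx":4.0,"dy":0.2,"dz":16.5,"wx":0,"wy":0,"wz":-5.4}]' 8.7 40
python3 -m crank '[{"dx":0,"dy":0,"dz":0,"wx":0,"wy":0,"wz":0},{"dx":0,"dy":0,"dz":0,"wx":0,"wy":0,"wz":0},{"dx":0,"dy":0,"dz":0,"wx":0,"wy":0,"wz":0},{"dx":0,"dy":0,"dz":0,"wx":0,"wy":0,"wz":0},{"dx":0,"dy":0,"dz":0,"wx":0,"wy":0,"wz":0},{"dx":0,"dy":0,"dz":0,"wx":0,"wy":0,"wz":0},{"dx":0,"dy":0,"dz":-2,"wx":0,"wy":0,"wz":0},{"dx":0,"dy":0,"dz":-7,"wx":0,"wy":0,"wz":0},{"dx":0,"dy":0,"dz":-12,"wx":0,"wy":0,"wz":0},{"dx":0,"dy":0,"dz":-14,"wx":0,"wy":0,"wz":0}]' 3 40
python3 - <<'E'
from h import *
im,K=snap("w5")
B=np.array([.6782,-.2446]); th=.198; u=np.array([np.cos(th),np.sin(th)]); C=B-.016*u
plan((*C,.12,-np.pi+th),(*C,.060,-np.pi+th),(*C,.038,-np.pi+th))
E
```

```text
t: 6.35
eef_pos: [0.4412, 0.1265, 0.0064]
ee_rot: [3.141, 0.001, -2.905]
force: [1.1, -0.4, -0.1]
width: 0.0868
gripper_force: 0.0
t: 7.6
eef_pos: [0.4415, 0.1267, 0.1482]
ee_rot: [3.14, 0.003, -2.905]
force: [0.5, 0.5, -3.9]
width: 0.0396
gripper_force: 40.0
at [0.4421 0.127  0.1496] [ 3.14   0.005 -2.905]
dx -12.62 dy -41.61 dz 2.95  wx 0.1 wy 0.3 wz 2.2
dx -12.59 dy -41.62 dz 8.95  wx 0.1 wy 0.3 wz 2.2
dx -12.57 dy -41.62 dz 11.15  wx 0.1 wy 0.3 wz 2.2
```

View pics/w5.png

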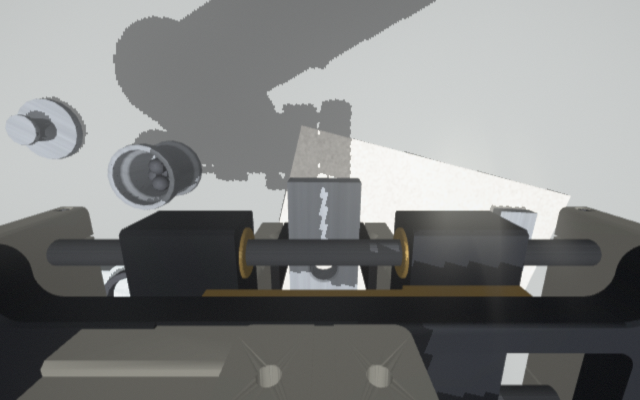

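The picture shows the plate gripped square, width 39.6 mm, with its front edge at (325,180). Carry it over the block.

```bash
python3 -m crank '[{"dx":-12.6,"dy":-41.6,"dz":2.5,"wx":0,"wy":0,"wz":2.2},{"dx":-12.6,"dy":-41.6,"dz":2.5,"wx":0,"wy":0,"wz":2.2},{"dx":-12.6,"dy":-41.6,"dz":2.5,"wx":0,"wy":0,"wz":2.2},{"dx":-12.6,"dy":-41.6,"dz":2.5,"wx":0,"wy":0,"wz":2.2},{"dx":-12.6,"dy":-41.6,"dz":2.5,"wx":0,"wy":0,"wz":2.2},{"dx":-12.6,"dy":-41.6,"dz":2.5,"wx":0,"wy":0,"wz":2.2},{"dx":-12.6,"dy":-41.6,"dz":2.5,"wx":0,"wy":0,"wz":2.2},{"dx":-12.6,"dy":-41.6,"dz":2.5,"wx":0,"wy":0,"wz":2.2},{"dx":-12.6,"dy":-41.6,"dz":2.5,"wx":0,"wy":0,"wz":2.2},{"dx":-12.6,"dy":-41.6,"dz":2.5,"wx":0,"wy":0,"wz":2.2}]'
python3 - <<'E'
from h import *
for _ in range(3): arm.grab_frame("wrist")
B=np.array([.6782,-.2446]); th=.198; u=np.array([np.cos(th),np.sin(th)]); C=B-.016*u
plan((*C,.055,-np.pi+th),(*C,.0395,-np.pi+th))
E
```

```text
t: 8.9
eef_pos: [0.6601, -0.2477, 0.1202]
ee_rot: [3.141, -0.001, -2.943]
force: [0.3, 0.6, -2.9]
width: 0.0394
gripper_force: 40.0
at [ 0.6606 -0.2477  0.1211] [-3.141e+00  1.000e-03 -2.942e+00]
dx -0.18 dy -0.04 dz 6.61  wx -0.0 wy 0.0 wz 0.1
dx -0.18 dy -0.04 dz 8.16  wx -0.0 wy 0.0 wz 0.1
```

```bash
python3 -m crank '[{"dx":-0.2,"dy":0,"dz":3,"wx":0,"wy":0,"wz":0},{"dx":-0.2,"dy":0,"dz":5.5,"wx":0,"wy":0,"wz":0},{"dx":-0.2,"dy":0,"dz":6.6,"wx":0,"wy":0,"wz":0},{"dx":-0.2,"dy":0,"dz":7.2,"wx":0,"wy":0,"wz":0},{"dx":-0.2,"dy":0,"dz":7.6,"wx":0,"wy":0,"wz":0},{"dx":-0.2,"dy":0,"dz":7.8,"wx":0,"wy":0,"wz":0},{"dx":-0.2,"dy":0,"dz":8,"wx":0,"wy":0,"wz":0},{"dx":-0.2,"dy":0,"dz":8.1,"wx":0,"wy":0,"wz":0},{"dx":-0.2,"dy":0,"dz":8.1,"wx":0,"wy":0,"wz":0},{"dx":-0.2,"dy":0,"dz":8.1,"wx":0,"wy":0,"wz":0}]'
python3 - <<'E'
from h import *
for _ in range(2): arm.grab_frame("wrist")
s=arm.get_state();print(s["force"].round(1),s["eef_pos"].round(4))
im,K=snap("w6")
E
```

```text
t: 10.3
eef_pos: [0.6626, -0.2484, 0.0397]
ee_rot: [-3.142, 0.0, -2.944]
force: [-0.2, -0.3, -2.9]
width: 0.0395
gripper_force: 40.0
[-0.3  0.3 -2.7] [ 0.6626 -0.2484  0.0396]
```

View pics/w6.png

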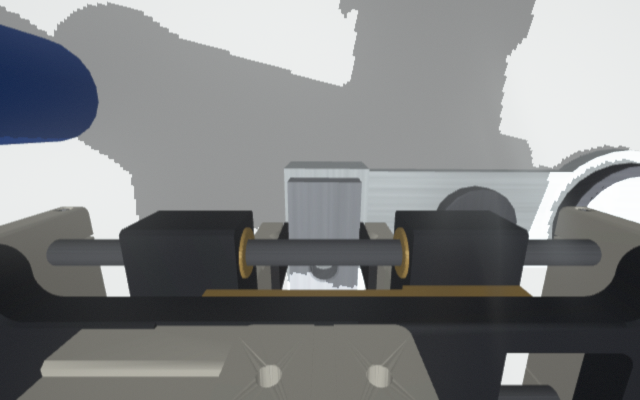

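The plate is centred on the block: block edges at x=286 and 368, plate edges at 289 and 361, near edges at v=163 and 179. Release and rise.

```bash
python3 -m crank '[{"dx":0,"dy":0,"dz":0.1,"wx":0,"wy":0,"wz":0},{"dx":0,"dy":0,"dz":0.1,"wx":0,"wy":0,"wz":0},{"dx":0,"dy":0,"dz":0.1,"wx":0,"wy":0,"wz":0},{"dx":0,"dy":0,"dz":0.1,"wx":0,"wy":0,"wz":0},{"dx":0,"dy":0,"dz":0.1,"wx":0,"wy":0,"wz":0},{"dx":0,"dy":0,"dz":-1,"wx":0,"wy":0,"wz":0},{"dx":0,"dy":0,"dz":-5,"wx":0,"wy":0,"wz":0},{"dx":0,"dy":0,"dz":-10,"wx":0,"wy":0,"wz":0},{"dx":2,"dy":0,"dz":-15,"wx":0,"wy":0,"wz":0},{"dx":4,"dy":0,"dz":-15,"wx":0,"wy":0,"wz":0}]' 5.5
python3 - <<'E'
from h import *
plan((.63,-.25,.19,-2.944),(0.49,0.345,.19,-2.944))
E
```

```text
t: 11.7
eef_pos: [0.6256, -0.2571, 0.1959]
ee_rot: [-3.137, 0.008, -2.943]
force: [-0.2, -0.1, -1.8]
width: 0.0551
gripper_force: 0.0
at [ 0.6256 -0.2571  0.1959] [-3.137  0.008 -2.943]
dx -0.57 dy 0.61 dz 0.59  wx -0.2 wy 0.5 wz 0.1
dx 1.40 dy 61.70 dz 0.32  wx -0.2 wy 0.5 wz 0.1
```

Run:
```python
from h import *
for _ in range(2): arm.grab_frame("wrist")
im,K=snap("w7"); p=proj("wrist",[[.6782,-.2446,.049],[.6625,-.2477,.049]],K)[:];print(p)
x,y=p[0].astype(int); cv2.imwrite("pics/w7c.png",cv2.resize(im[y-70:y+50,x-80:x+80,::-1],None,fx=4,fy=4))
plan((.665,-.25,.19,-2.944),(0.49,0.345,.19,-2.944))
```

```text
[[325.08846415 234.01534608]
 [325.13054871 220.81275913]]
at [ 0.623  -0.2565  0.1913] [-3.141e+00  2.000e-03 -2.944e+00]
dx -4.25 dy -0.19 dz 0.13  wx -0.0 wy 0.1 wz -0.0
dx 1.24 dy 61.59 dz 0.09  wx -0.0 wy 0.1 wz -0.0
```

View pics/w7c.png

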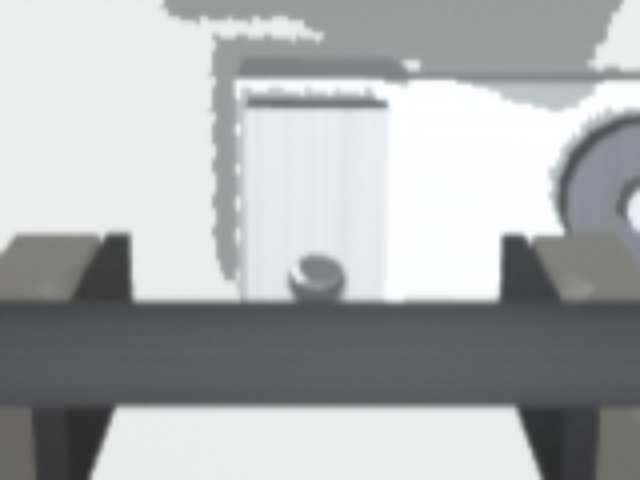

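The hole at (324,233) is about 1 mm from the predicted position, which is fine. On to the second plate.

```bash
python3 -m crank '[{"dx":1.2,"dy":61.6,"dz":0.1,"wx":0,"wy":0,"wz":0},{"dx":1.2,"dy":61.6,"dz":0.1,"wx":0,"wy":0,"wz":0},{"dx":1.2,"dy":61.6,"dz":0.1,"wx":0,"wy":0,"wz":0},{"dx":1.2,"dy":61.6,"dz":0.1,"wx":0,"wy":0,"wz":0},{"dx":1.2,"dy":61.6,"dz":0.1,"wx":0,"wy":0,"wz":0},{"dx":1.2,"dy":61.6,"dz":0.1,"wx":0,"wy":0,"wz":0},{"dx":1.2,"dy":61.6,"dz":0.1,"wx":0,"wy":0,"wz":0},{"dx":1.2,"dy":61.6,"dz":0.1,"wx":0,"wy":0,"wz":0},{"dx":1.2,"dy":61.6,"dz":0.1,"wx":0,"wy":0,"wz":0},{"dx":1.2,"dy":61.6,"dz":0.1,"wx":0,"wy":0,"wz":0}]' 8.7
cat >> h.py <<'E'
def plate(near,name):
    for _ in range(4): arm.grab_frame("wrist")
    im,K=snap(name); print("eef",arm.get_state()["eef_pos"].round(4))
    best=None
    for m in arm.masks_of("wrist","plate1"):
        c,_=cv2.findContours(m["pixels"].astype(np.uint8),0,1); r=cv2.minAreaRect(max(c,key=cv2.contourArea)); W=ray("wrist",cv2.boxPoints(r),.016,K)
        print(round(m["confidence"],2),np.round(r[0]),W.mean(0).round(4),np.round(W[1]-W[0],4),np.round(W[2]-W[1],4))
    for q in ["plate1","plate1_hole"]:
        print(q,[(np.round(d["centre"],4).tolist(),round(d["confidence"],2)) for d in arm.mark_of("wrist",q)])
    x,y=proj("wrist",[[*near,.016]],K)[0].astype(int); print("crop origin",x-60,y-45)
    cv2.imwrite(f"pics/{name}c.png",cv2.resize(im[max(y-45,0):y+45,x-60:x+60,::-1],None,fx=5,fy=5))
E
python3 -c "
from h import *
plate((.451,.345),'w8')"
```

```text
t: 13.1
eef_pos: [0.4898, 0.3481, 0.1884]
ee_rot: [-3.141, -0.0, -2.942]
force: [0.9, -0.4, 0.7]
width: 0.0869
gripper_force: 0.0
eef [0.4902 0.3456 0.188 ]
0.75 [468. 170.] [0.4446 0.5113 0.016 ] [-0.0306  0.0305  0.    ] [0.049  0.0564 0.    ]
0.74 [394. 230.] [0.5338 0.4445 0.016 ] [-0.0309  0.0239  0.    ] [0.0107 0.013  0.    ]
0.72 [330. 149.] [0.4525 0.3457 0.016 ] [-0.0076  0.0378  0.    ] [0.0675 0.0151 0.    ]
0.65 [320. 227.] [0.5483 0.3533 0.016 ] [-0.0463  0.01    0.    ] [0.0093 0.039  0.    ]
plate1 [([0.454, 0.3397, 0.005], 0.96), ([0.4468, 0.5152, 0.0001], 0.87), ([0.5613, 0.3509, 0.0026], 0.84), ([0.5557, 0.4727, -0.0002], 0.49)]
plate1_hole []
crop origin 269 103
```

View pics/w8c.png

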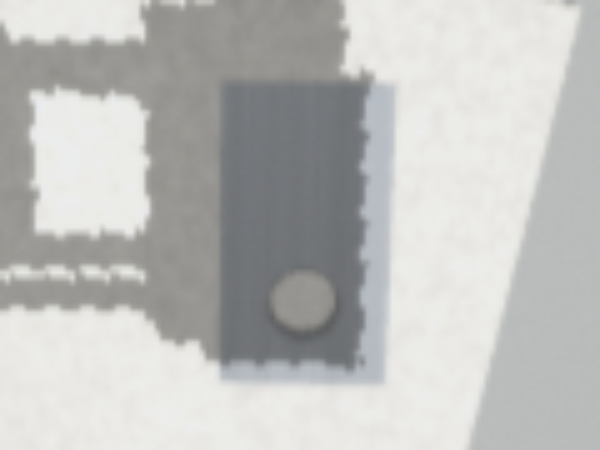

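The second plate lies clear, its corners at about (313,119), (348,120), (346,180) and (313,179), with the hole at (329.5,163) towards +x.

Run:
```python
from h import *
W=ray("wrist",[(313.2,119.4),(348,119.8),(345.6,179.6),(313.2,179.2)],.016)[:,:2]
print(W.round(4),W.mean(0)); 
for a,b in((0,3),(1,2),(0,1),(3,2)): d=W[b]-W[a]; print(np.linalg.norm(d).round(4),np.arctan2(d[1],d[0]).round(3))
print("hole",ray("wrist",[(329.3,163)],.016),ray("wrist",[(329.3,163)],.009))
t=-np.pi+.20
plan((.4525,.3455,.06,t),(.4525,.3455,.005,t))
```

```text
[[0.4237 0.3183]
 [0.4164 0.3572]
 [0.4845 0.3693]
 [0.4916 0.3311]] [0.45407076 0.34396599]
0.0691 0.187
0.0691 0.176
0.0396 1.756
0.0388 1.754
hole [[0.46880755 0.34615229 0.016     ]] [[0.46968214 0.34647244 0.009     ]]
at [0.4908 0.3444 0.1886] [-3.141 -0.    -2.945]
dx 3.73 dy 0.86 dz 12.86  wx -0.0 wy -0.0 wz -0.2
dx 3.73 dy 0.86 dz 18.36  wx -0.0 wy -0.0 wz -0.2
```

Run:
```python
from h import *
t=-np.pi+.184
plan((.4538,.3438,.06,t),(.4538,.3438,.0055,t))
```

```text
at [0.4908 0.3444 0.1886] [-3.141 -0.    -2.945]
dx 3.64 dy 0.66 dz 12.86  wx -0.0 wy -0.0 wz 0.7
dx 3.64 dy 0.67 dz 18.31  wx -0.0 wy -0.0 wz 0.7
```

```bash
python3 -m crank '[{"dx":3.65,"dy":0.65,"dz":6,"wx":0,"wy":0,"wz":0.7},{"dx":3.65,"dy":0.65,"dz":12,"wx":0,"wy":0,"wz":0.7},{"dx":3.65,"dy":0.65,"dz":13,"wx":0,"wy":0,"wz":0.7},{"dx":3.65,"dy":0.65,"dz":13,"wx":0,"wy":0,"wz":0.7},{"dx":3.65,"dy":0.65,"dz":16,"wx":0,"wy":0,"wz":0.7},{"dx":3.65,"dy":0.65,"dz":18,"wx":0,"wy":0,"wz":0.7},{"dx":3.65,"dy":0.65,"dz":18.3,"wx":0,"wy":0,"wz":0.7},{"dx":3.65,"dy":0.65,"dz":18.3,"wx":0,"wy":0,"wz":0.7},{"dx":3.65,"dy":0.65,"dz":18.3,"wx":0,"wy":0,"wz":0.7},{"dx":3.65,"dy":0.65,"dz":18.3,"wx":0,"wy":0,"wz":0.7}]' 8.7 40
python3 -m crank '[{"dx":0,"dy":0,"dz":0,"wx":0,"wy":0,"wz":0},{"dx":0,"dy":0,"dz":0,"wx":0,"wy":0,"wz":0},{"dx":0,"dy":0,"dz":0,"wx":0,"wy":0,"wz":0},{"dx":0,"dy":0,"dz":0,"wx":0,"wy":0,"wz":0},{"dx":0,"dy":0,"dz":0,"wx":0,"wy":0,"wz":0},{"dx":0,"dy":0,"dz":0,"wx":0,"wy":0,"wz":0},{"dx":0,"dy":0,"dz":-2,"wx":0,"wy":0,"wz":0},{"dx":0,"dy":0,"dz":-7,"wx":0,"wy":0,"wz":0},{"dx":0,"dy":0,"dz":-12,"wx":0,"wy":0,"wz":0},{"dx":0,"dy":0,"dz":-14,"wx":0,"wy":0,"wz":0}]' 3 40
python3 - <<'E'
from h import *
for _ in range(2): arm.grab_frame("wrist")
B=np.array([.6782,-.2446]); th=.198; u=np.array([np.cos(th),np.sin(th)]); C=B-.016*u
plan((*C,.15,-np.pi+th))
E
```

```text
t: 14.75
eef_pos: [0.4538, 0.3451, 0.0065]
ee_rot: [3.141, 0.001, -2.956]
force: [0.1, 0.5, -0.5]
width: 0.087
gripper_force: 0.0
t: 16.0
eef_pos: [0.454, 0.3453, 0.1485]
ee_rot: [3.139, 0.003, -2.956]
force: [0.5, 0.2, -3.6]
width: 0.0398
gripper_force: 40.0
at [0.4541 0.3455 0.1479] [ 3.139e+00  3.000e-03 -2.956e+00]
dx -9.52 dy -62.15 dz -0.36  wx 0.2 wy 0.2 wz -0.7
```

```bash
python3 -m crank '[{"dx":-9.5,"dy":-62.1,"dz":0,"wx":0,"wy":0,"wz":-0.7},{"dx":-9.5,"dy":-62.1,"dz":0,"wx":0,"wy":0,"wz":-0.7},{"dx":-9.5,"dy":-62.1,"dz":0,"wx":0,"wy":0,"wz":-0.7},{"dx":-9.5,"dy":-62.1,"dz":0,"wx":0,"wy":0,"wz":-0.7},{"dx":-9.5,"dy":-62.1,"dz":0,"wx":0,"wy":0,"wz":-0.7},{"dx":-9.5,"dy":-62.1,"dz":0,"wx":0,"wy":0,"wz":-0.7},{"dx":-9.5,"dy":-62.1,"dz":0,"wx":0,"wy":0,"wz":-0.7},{"dx":-9.5,"dy":-62.1,"dz":0,"wx":0,"wy":0,"wz":-0.7},{"dx":-9.5,"dy":-62.1,"dz":0,"wx":0,"wy":0,"wz":-0.7},{"dx":-9.5,"dy":-62.1,"dz":0,"wx":0,"wy":0,"wz":-0.7}]'
python3 - <<'E'
from h import *
for _ in range(4): arm.grab_frame("wrist")
B=np.array([.6782,-.2446]); th=.198; u=np.array([np.cos(th),np.sin(th)]); C=B-.016*u
plan((*C,.07,-np.pi+th),(*C,.0535,-np.pi+th))
E
```

```text
t: 17.35
eef_pos: [0.6598, -0.2469, 0.1428]
ee_rot: [3.14, -0.003, -2.944]
force: [1.5, 0.8, -2.8]
width: 0.0394
gripper_force: 40.0
at [ 0.6589 -0.2464  0.1421] [ 3.14  -0.004 -2.947]
dx -0.36 dy -0.21 dz 7.21  wx 0.1 wy -0.2 wz -0.2
dx -0.36 dy -0.22 dz 8.86  wx 0.1 wy -0.2 wz -0.2
```

```bash
python3 -m crank '[{"dx":-0.3,"dy":-0.2,"dz":3,"wx":0,"wy":0,"wz":-0.2},{"dx":-0.3,"dy":-0.2,"dz":5.5,"wx":0,"wy":0,"wz":-0.2},{"dx":-0.3,"dy":-0.2,"dz":7,"wx":0,"wy":0,"wz":-0.2},{"dx":-0.3,"dy":-0.2,"dz":7.5,"wx":0,"wy":0,"wz":-0.2},{"dx":-0.3,"dy":-0.2,"dz":8,"wx":0,"wy":0,"wz":-0.2},{"dx":-0.3,"dy":-0.2,"dz":8,"wx":0,"wy":0,"wz":-0.2},{"dx":-0.3,"dy":-0.2,"dz":8,"wx":0,"wy":0,"wz":-0.2},{"dx":-0.3,"dy":-0.2,"dz":8,"wx":0,"wy":0,"wz":-0.2},{"dx":-0.3,"dy":-0.2,"dz":8,"wx":0,"wy":0,"wz":-0.2},{"dx":-0.3,"dy":-0.2,"dz":8,"wx":0,"wy":0,"wz":-0.2}]'
python3 - <<'E'
from h import *
for _ in range(3): arm.grab_frame("wrist")
B=np.array([.6782,-.2446]); th=.198; u=np.array([np.cos(th),np.sin(th)]); C=B-.016*u
plan((*C,.0535,-np.pi+th)); print(arm.get_state()["force"])
E
```

```text
t: 18.8
eef_pos: [0.6637, -0.2466, 0.0657]
ee_rot: [-3.142, 0.0, -2.94]
force: [-0.4, 0.5, -2.2]
width: 0.0394
gripper_force: 40.0
at [ 0.6637 -0.2466  0.0656] [ 3.142 -0.    -2.94 ]
dx 0.14 dy -0.09 dz 1.21  wx 0.0 wy -0.0 wz 0.2
[-0.16954887 -0.34985848 -3.03226701]
```

```bash
python3 -m crank '[{"dx":0.12,"dy":-0.1,"dz":0.4,"wx":0,"wy":0,"wz":0.2},{"dx":0.12,"dy":-0.1,"dz":0.8,"wx":0,"wy":0,"wz":0.2},{"dx":0.12,"dy":-0.1,"dz":1.0,"wx":0,"wy":0,"wz":0.2},{"dx":0.12,"dy":-0.1,"dz":1.1,"wx":0,"wy":0,"wz":0.2},{"dx":0.12,"dy":-0.1,"dz":1.2,"wx":0,"wy":0,"wz":0.2},{"dx":0.12,"dy":-0.1,"dz":1.2,"wx":0,"wy":0,"wz":0.2},{"dx":0.12,"dy":-0.1,"dz":1.2,"wx":0,"wy":0,"wz":0.2},{"dx":0.12,"dy":-0.1,"dz":1.2,"wx":0,"wy":0,"wz":0.2},{"dx":0.12,"dy":-0.1,"dz":1.2,"wx":0,"wy":0,"wz":0.2},{"dx":0.12,"dy":-0.1,"dz":1.2,"wx":0,"wy":0,"wz":0.2}]'
python3 -m crank '[{"dx":0,"dy":0,"dz":0,"wx":0,"wy":0,"wz":0},{"dx":0,"dy":0,"dz":0,"wx":0,"wy":0,"wz":0},{"dx":0,"dy":0,"dz":0,"wx":0,"wy":0,"wz":0},{"dx":0,"dy":0,"dz":0,"wx":0,"wy":0,"wz":0},{"dx":0,"dy":0,"dz":0,"wx":0,"wy":0,"wz":0},{"dx":0,"dy":0,"dz":-1,"wx":0,"wy":0,"wz":0},{"dx":0,"dy":0,"dz":-5,"wx":0,"wy":0,"wz":0},{"dx":1,"dy":0,"dz":-10,"wx":0,"wy":0,"wz":0},{"dx":3,"dy":0,"dz":-15,"wx":0,"wy":0,"wz":0},{"dx":4,"dy":0,"dz":-16,"wx":0,"wy":0,"wz":0}]' 5.5
python3 - <<'E'
from h import *
for _ in range(4): arm.grab_frame("wrist")
im,K=snap("w9"); p=proj("wrist",[[.6782,-.2446,.063],[.6625,-.2477,.063]],K)[:];print(p)
x,y=p[0].astype(int); cv2.imwrite("pics/w9c.png",cv2.resize(im[y-70:y+50,x-80:x+80,::-1],None,fx=4,fy=4))
plan((.61,.345,.19,-2.95))
E
```

```text
t: 20.2
eef_pos: [0.6628, -0.2478, 0.0536]
ee_rot: [-3.142, 0.0, -2.944]
force: [-0.1, -0.1, -3.3]
width: 0.0396
gripper_force: 40.0
t: 21.45
eef_pos: [0.6247, -0.2564, 0.2192]
ee_rot: [-3.138, 0.007, -2.943]
force: [0.2, 0.4, 0.3]
width: 0.055
gripper_force: 0.0
[[324.01894234 231.5126882 ]
 [324.05280117 218.51903015]]
at [ 0.6232 -0.2553  0.2122] [ 3.141e+00 -2.000e-03 -2.944e+00]
dx -10.51 dy 59.12 dz 2.26  wx 0.1 wy -0.1 wz 0.4
```

View pics/w9c.png

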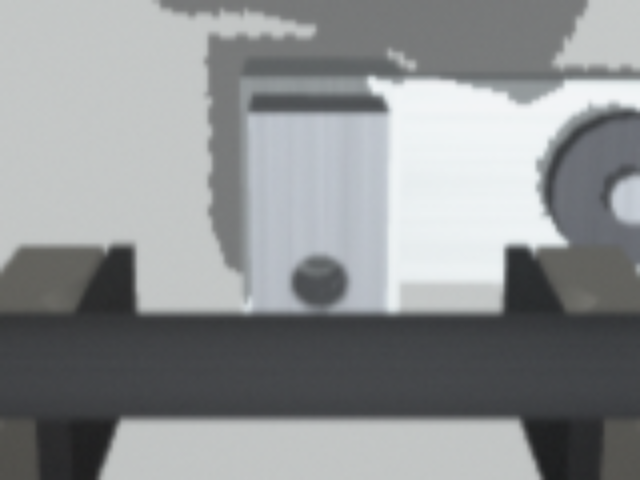

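The second plate is aligned: the hole is at (324,231.8) against (324,231.5) predicted. On to the third plate.

```bash
python3 -m crank '[{"dx":-10.5,"dy":59.1,"dz":2.2,"wx":0,"wy":0,"wz":0.4},{"dx":-10.5,"dy":59.1,"dz":2.2,"wx":0,"wy":0,"wz":0.4},{"dx":-10.5,"dy":59.1,"dz":2.2,"wx":0,"wy":0,"wz":0.4},{"dx":-10.5,"dy":59.1,"dz":2.2,"wx":0,"wy":0,"wz":0.4},{"dx":-10.5,"dy":59.1,"dz":2.2,"wx":0,"wy":0,"wz":0.4},{"dx":-10.5,"dy":59.1,"dz":2.2,"wx":0,"wy":0,"wz":0.4},{"dx":-10.5,"dy":59.1,"dz":2.2,"wx":0,"wy":0,"wz":0.4},{"dx":-10.5,"dy":59.1,"dz":2.2,"wx":0,"wy":0,"wz":0.4},{"dx":-10.5,"dy":59.1,"dz":2.2,"wx":0,"wy":0,"wz":0.4},{"dx":-10.5,"dy":59.1,"dz":2.2,"wx":0,"wy":0,"wz":0.4}]' 8.7
python3 -c "
from h import *
for _ in range(6): arm.grab_frame('wrist')
plate((.565,.349),'w10')
plan((.565,.349,.1,-2.95))"
```

```text
t: 22.95
eef_pos: [0.6093, 0.3475, 0.1888]
ee_rot: [-3.14, -0.003, -2.949]
force: [0.4, 0.4, -0.1]
width: 0.0873
gripper_force: 0.0
eef [0.6105 0.3436 0.1919]
0.79 [338. 142.] [0.5636 0.3502 0.016 ] [-0.0685  0.0145  0.    ] [0.0073 0.0398 0.    ]
0.71 [503.  64.] [0.4476 0.5119 0.016 ] [-0.0304  0.0369 -0.    ] [0.048  0.0555 0.    ]
0.65 [437. 153.] [0.5543 0.4684 0.016 ] [-0.0319  0.0266  0.    ] [0.0436 0.0585 0.    ]
0.3 [ 22. 127.] [ 0.6171 -0.0113  0.016 ] [-0.0966  0.0084  0.    ] [-0.0092  0.0482  0.    ]
plate1 [([0.5561, 0.4708, -0.001], 0.65), ([0.4484, 0.5152, 0.0001], 0.62), ([0.5644, 0.3484, 0.004], 0.58), ([0.5013, 0.2442, -0.0004], 0.46)]
plate1_hole []
crop origin 276 98
at [0.6104 0.344  0.1919] [ 3.141  0.    -2.951]
dx 4.37 dy 1.34 dz 9.19  wx 0.0 wy 0.0 wz -0.1
```

View pics/w10c.png

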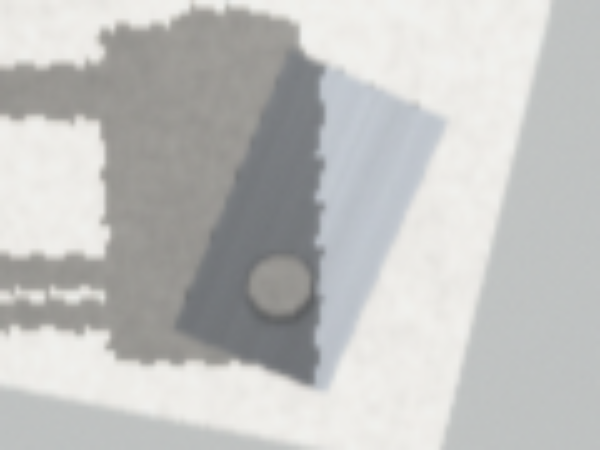

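The third plate is skewed, with corners at about (334,108), (365,122), (341,176) and (312,164), and its hole at (332,155).

Run:
```python
from h import *
W=ray("wrist",[(333.6,107.6),(365.4,122.2),(341,176),(311.6,163.6)],.016)[:,:2]
print(W.mean(0)); 
for a,b in((0,3),(1,2),(0,1),(3,2)): d=W[b]-W[a]; print(np.linalg.norm(d).round(4),np.arctan2(d[1],d[0]).round(3))
h=ray("wrist",[(332.2,155.2)],.013)[0,:2]; a=-.2
print("hole",h,"centre by hole",h-.016*np.array([np.cos(a),np.sin(a)]))
```

```text
[0.56410427 0.3513118 ]
0.0688 -0.193
0.0684 -0.218
0.0401 1.348
0.0383 1.359
hole [0.5795133  0.34789564] centre by hole [0.56383224 0.35107435]
```

Run:
```python
from h import *
t=-np.pi-.21
plan((.564,.3512,.06,t),(.564,.3512,.0055,t)); print(arm.get_state()["q"].round(2))
```

```text
at [0.6104 0.344  0.1919] [ 3.141  0.    -2.951]
dx 4.43 dy 1.58 dz 13.19  wx 0.0 wy 0.0 wz 22.9
dx 4.43 dy 1.58 dz 18.64  wx 0.0 wy 0.0 wz 22.9
[ 0.79  0.42  0.03  0.   -1.18 -2.17]
```

```bash
python3 -m crank '[{"dx":4.4,"dy":1.6,"dz":6,"wx":0,"wy":0,"wz":10},{"dx":4.4,"dy":1.6,"dz":10,"wx":0,"wy":0,"wz":20},{"dx":4.4,"dy":1.6,"dz":12,"wx":0,"wy":0,"wz":22.9},{"dx":4.4,"dy":1.6,"dz":13,"wx":0,"wy":0,"wz":22.9},{"dx":4.4,"dy":1.6,"dz":13,"wx":0,"wy":0,"wz":22.9},{"dx":4.4,"dy":1.6,"dz":16,"wx":0,"wy":0,"wz":22.9},{"dx":4.4,"dy":1.6,"dz":18,"wx":0,"wy":0,"wz":22.9},{"dx":4.4,"dy":1.6,"dz":18.6,"wx":0,"wy":0,"wz":22.9},{"dx":4.4,"dy":1.6,"dz":18.6,"wx":0,"wy":0,"wz":22.9},{"dx":4.4,"dy":1.6,"dz":18.6,"wx":0,"wy":0,"wz":22.9}]' 8.7 40
python3 -m crank '[{"dx":0,"dy":0,"dz":0,"wx":0,"wy":0,"wz":0},{"dx":0,"dy":0,"dz":0,"wx":0,"wy":0,"wz":0},{"dx":0,"dy":0,"dz":0,"wx":0,"wy":0,"wz":0},{"dx":0,"dy":0,"dz":0,"wx":0,"wy":0,"wz":0},{"dx":0,"dy":0,"dz":0,"wx":0,"wy":0,"wz":0},{"dx":0,"dy":0,"dz":0,"wx":0,"wy":0,"wz":0},{"dx":0,"dy":0,"dz":-2,"wx":0,"wy":0,"wz":0},{"dx":0,"dy":0,"dz":-7,"wx":0,"wy":0,"wz":0},{"dx":0,"dy":0,"dz":-12,"wx":0,"wy":0,"wz":0},{"dx":0,"dy":0,"dz":-14,"wx":0,"wy":0,"wz":0}]' 3 40
python3 - <<'E'
from h import *
for _ in range(2): arm.grab_frame("wrist")
B=np.array([.6782,-.2446]); th=.198; u=np.array([np.cos(th),np.sin(th)]); C=B-.016*u
plan((*C,.15,-np.pi+th))
E
```

```text
t: 24.9
eef_pos: [0.5647, 0.3524, 0.0069]
ee_rot: [3.14, 0.001, 2.933]
force: [-0.7, -0.5, 0.9]
width: 0.0871
gripper_force: 0.0
t: 26.15
eef_pos: [0.5649, 0.3527, 0.1488]
ee_rot: [3.138, 0.002, 2.933]
force: [-0.1, 0.4, -3.6]
width: 0.0396
gripper_force: 40.0
at [0.5649 0.3528 0.1482] [3.138e+00 2.000e-03 2.933e+00]
dx -21.98 dy -56.73 dz -0.34  wx 0.2 wy 0.2 wz -23.3
```

```bash
python3 -m crank '[{"dx":-22,"dy":-56.7,"dz":-0.6,"wx":0,"wy":0,"wz":-23.3},{"dx":-22,"dy":-56.7,"dz":-0.6,"wx":0,"wy":0,"wz":-23.3},{"dx":-22,"dy":-56.7,"dz":-0.6,"wx":0,"wy":0,"wz":-23.3},{"dx":-22,"dy":-56.7,"dz":-0.6,"wx":0,"wy":0,"wz":-23.3},{"dx":-22,"dy":-56.7,"dz":-0.6,"wx":0,"wy":0,"wz":-23.3},{"dx":-22,"dy":-56.7,"dz":-0.6,"wx":0,"wy":0,"wz":-23.3},{"dx":-22,"dy":-56.7,"dz":-0.6,"wx":0,"wy":0,"wz":-23.3},{"dx":-22,"dy":-56.7,"dz":-0.6,"wx":0,"wy":0,"wz":-23.3},{"dx":-22,"dy":-56.7,"dz":-0.6,"wx":0,"wy":0,"wz":-23.3},{"dx":-22,"dy":-56.7,"dz":-0.6,"wx":0,"wy":0,"wz":-23.3}]'
python3 - <<'E'
from h import *
for _ in range(8): arm.grab_frame("wrist")
B=np.array([.6782,-.2446]); th=.198; u=np.array([np.cos(th),np.sin(th)]); C=B-.016*u
plan((*C,.08,-np.pi+th),(*C,.0675,-np.pi+th))
E
```

```text
t: 27.5
eef_pos: [0.6607, -0.2508, 0.1488]
ee_rot: [3.14, -0.003, -2.945]
force: [0.4, 1.2, -2.3]
width: 0.0394
gripper_force: 40.0
at [ 0.6616 -0.2472  0.151 ] [ 3.141e+00 -1.000e-03 -2.942e+00]
dx -0.09 dy -0.08 dz 7.10  wx 0.0 wy -0.0 wz 0.1
dx -0.09 dy -0.08 dz 8.35  wx 0.0 wy -0.0 wz 0.1
```

```bash
python3 -m crank '[{"dx":-0.1,"dy":-0.1,"dz":3,"wx":0,"wy":0,"wz":0.1},{"dx":-0.1,"dy":-0.1,"dz":5.5,"wx":0,"wy":0,"wz":0.1},{"dx":-0.1,"dy":-0.1,"dz":7,"wx":0,"wy":0,"wz":0.1},{"dx":-0.1,"dy":-0.1,"dz":7.2,"wx":0,"wy":0,"wz":0.1},{"dx":-0.1,"dy":-0.1,"dz":7.2,"wx":0,"wy":0,"wz":0.1},{"dx":-0.1,"dy":-0.1,"dz":7.2,"wx":0,"wy":0,"wz":0.1},{"dx":-0.1,"dy":-0.1,"dz":7.2,"wx":0,"wy":0,"wz":0.1},{"dx":-0.1,"dy":-0.1,"dz":7.2,"wx":0,"wy":0,"wz":0.1},{"dx":-0.1,"dy":-0.1,"dz":7.2,"wx":0,"wy":0,"wz":0.1},{"dx":-0.1,"dy":-0.1,"dz":7.2,"wx":0,"wy":0,"wz":0.1}]'
python3 - <<'E'
from h import *
for _ in range(3): arm.grab_frame("wrist")
B=np.array([.6782,-.2446]); th=.198; u=np.array([np.cos(th),np.sin(th)]); C=B-.016*u
plan((*C,.0677,-np.pi+th)); print(arm.get_state()["force"])
E
```

```text
t: 29.15
eef_pos: [0.6629, -0.2493, 0.0796]
ee_rot: [3.142, 0.0, -2.945]
force: [0.3, 0.7, -2.8]
width: 0.0395
gripper_force: 40.0
at [ 0.6629 -0.2493  0.0795] [ 3.142 -0.    -2.945]
dx 0.01 dy 0.15 dz 1.18  wx 0.0 wy -0.0 wz -0.1
[-1.03520877  0.0827871  -2.38890121]
```

```bash
python3 -m crank '[{"dx":0,"dy":0.15,"dz":0.4,"wx":0,"wy":0,"wz":0},{"dx":0,"dy":0.15,"dz":0.8,"wx":0,"wy":0,"wz":0},{"dx":0,"dy":0.15,"dz":1.0,"wx":0,"wy":0,"wz":0},{"dx":0,"dy":0.15,"dz":1.1,"wx":0,"wy":0,"wz":0},{"dx":0,"dy":0.15,"dz":1.2,"wx":0,"wy":0,"wz":0},{"dx":0,"dy":0.15,"dz":1.2,"wx":0,"wy":0,"wz":0},{"dx":0,"dy":0.15,"dz":1.2,"wx":0,"wy":0,"wz":0},{"dx":0,"dy":0.15,"dz":1.2,"wx":0,"wy":0,"wz":0},{"dx":0,"dy":0.15,"dz":1.2,"wx":0,"wy":0,"wz":0},{"dx":0,"dy":0.15,"dz":1.2,"wx":0,"wy":0,"wz":0}]'
python3 -m crank '[{"dx":0,"dy":0,"dz":0,"wx":0,"wy":0,"wz":0},{"dx":0,"dy":0,"dz":0,"wx":0,"wy":0,"wz":0},{"dx":0,"dy":0,"dz":0,"wx":0,"wy":0,"wz":0},{"dx":0,"dy":0,"dz":0,"wx":0,"wy":0,"wz":0},{"dx":0,"dy":0,"dz":0,"wx":0,"wy":0,"wz":0},{"dx":0,"dy":0,"dz":-1,"wx":0,"wy":0,"wz":0},{"dx":0,"dy":0,"dz":-5,"wx":0,"wy":0,"wz":0},{"dx":1,"dy":0,"dz":-10,"wx":0,"wy":0,"wz":0},{"dx":3,"dy":0,"dz":-15,"wx":0,"wy":0,"wz":0},{"dx":4,"dy":0,"dz":-16,"wx":0,"wy":0,"wz":0}]' 5.5
python3 - <<'E'
from h import *
for _ in range(8): arm.grab_frame("wrist")
im,K=snap("w11"); p=proj("wrist",[[.6782,-.2446,.077],[.6625,-.2477,.077]],K)[:];print(p)
x,y=p[0].astype(int)
b,st=blob(im,(x-12,y-12,x+13,y+9),hi=110); print("hole",b,st,ray("wrist",b,.077,K))
cv2.imwrite("pics/w11.png",im[:,:,::-1])
plan((.51,-.06,.23,-np.pi))
print(arm.get_state()["q"].round(2))
E
```

```text
t: 30.55
eef_pos: [0.6627, -0.2477, 0.0676]
ee_rot: [-3.142, 0.0, -2.945]
force: [-0.4, 0.3, -2.3]
width: 0.0396
gripper_force: 40.0
t: 31.8
eef_pos: [0.6245, -0.2564, 0.2333]
ee_rot: [-3.138, 0.007, -2.945]
force: [0.0, 0.2, -0.8]
width: 0.0549
gripper_force: 0.0
[[323.94680934 232.10727368]
 [323.96163034 219.06373189]]
hole [323.16477273 234.26136364] [  0   7  25  14 176] [[ 0.68100589 -0.24497401  0.077     ]]
at [ 0.6233 -0.2554  0.226 ] [ 3.141e+00 -2.000e-03 -2.945e+00]
dx 7.30 dy 21.37 dz -0.36  wx 0.0 wy -0.1 wz 11.3
[-0.1   0.36  0.01 -0.   -1.22 -1.27]
```

View pics/w11.png

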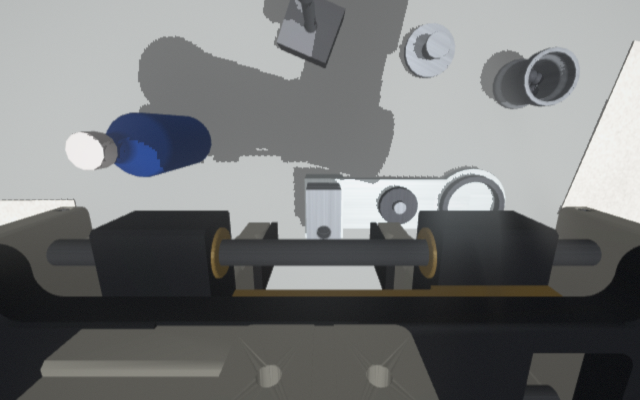

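The stack is aligned with its hole at (324,232), and the bystanders are undisturbed. Now for the pin.

Run:
```python
from h import *
plan((.51,-.295,.25,-2.945))
```

```text
at [ 0.6233 -0.2554  0.226 ] [ 3.141e+00 -2.000e-03 -2.945e+00]
dx 11.89 dy -1.68 dz -2.37  wx 0.0 wy -0.1 wz -0.0
```

```bash
python3 -m crank '[{"dx":6,"dy":-1,"dz":-2.4,"wx":0,"wy":0,"wz":0},{"dx":11.9,"dy":-1.7,"dz":-2.4,"wx":0,"wy":0,"wz":0},{"dx":11.9,"dy":-1.7,"dz":-2.4,"wx":0,"wy":0,"wz":0},{"dx":11.9,"dy":-1.7,"dz":-2.4,"wx":0,"wy":0,"wz":0},{"dx":11.9,"dy":-1.7,"dz":-2.4,"wx":0,"wy":0,"wz":0},{"dx":11.9,"dy":-1.7,"dz":-2.4,"wx":0,"wy":0,"wz":0},{"dx":11.9,"dy":-1.7,"dz":-2.4,"wx":0,"wy":0,"wz":0},{"dx":11.9,"dy":-1.7,"dz":-2.4,"wx":0,"wy":0,"wz":0},{"dx":11.9,"dy":-1.7,"dz":-2.4,"wx":0,"wy":0,"wz":0},{"dx":11.9,"dy":-1.7,"dz":-2.4,"wx":0,"wy":0,"wz":0}]' 8.7
python3 - <<'E'
from h import *
im,K=snap("w12"); print(arm.get_state()["eef_pos"].round(4))
for q in ["pin","stand"]:
    print(q,[(np.round(d["centre"],4).tolist(),round(d["confidence"],2)) for d in arm.mark_of("wrist",q)])
p=proj("wrist",[[.453,-.306,.154],[.453,-.306,.032]],K); print(p)
x,y=p[0].astype(int); g=cv2.cvtColor(im,cv2.COLOR_RGB2GRAY)
b,st=blob(im,(x-40,max(y-40,0),x+40,y+40),hi=45); print(b,st,ray("wrist",b,.154,K))
print(g[y-30:y+32:4,x-32:x+36:4])
E
```

```text
t: 33.5
eef_pos: [0.51, -0.2954, 0.2516]
ee_rot: [-3.142, 0.0, -2.945]
force: [-0.2, 0.6, 0.1]
width: 0.0868
gripper_force: 0.0
[ 0.51   -0.2954  0.2516]
pin [([0.4554, -0.3055, 0.0077], 0.92)]
stand [([0.4535, -0.3041, -0.0023], 0.78)]
[[325.22608014 132.76181602]
 [324.67070455 130.25859438]]Traceback (most recent call last):
  File "<stdin>", line 7, in <module>
  File "h.py", line 27, in blob
    i=1+np.argmax(st[1:,4]); return ce[i]+[x0,y0],st[i]
        ~~~~~~~~~^^^^^^^^^^
    return _wrapfunc(a, 'argmax', axis=axis, out=out, **kwds)
    return bound(*args, **kwds)
ValueError: attempt to get argmax of an empty sequence
```

View pics/w12.png

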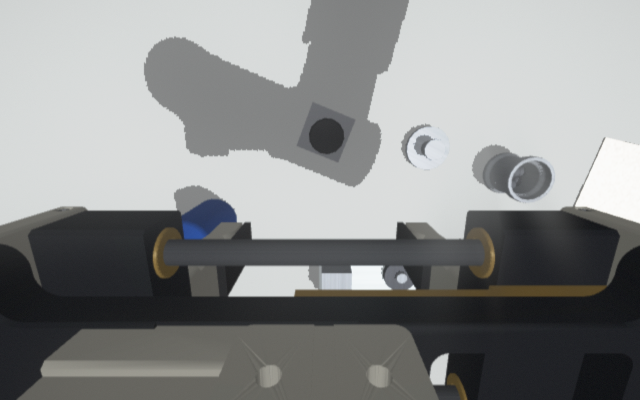

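The pin's cap is at (326,136), concentric with the stand, so it stands upright. The lid is at (428,148) and the jar at (530,179). Now the fine cap position.

Run:
```python
from h import *
im=cv2.imread("pics/w12.png")[:,:,::-1].copy()
b,st=blob(im,(290,100,362,172),hi=60); print(b,st); P=ray("wrist",b,.154)[0]; print(P)
t=-2.945
plan((P[0],P[1],.18,t),(P[0],P[1],.109,t))
```

```text
[326.06918919 135.61297297] [ 19  19  35  35 925]
[ 0.4552616 -0.3047952  0.154    ]
at [ 0.51   -0.2954  0.2516] [-3.142  0.    -2.945]
dx 5.55 dy 0.15 dz 7.16  wx -0.0 wy 0.0 wz -0.0
dx 5.55 dy 0.15 dz 14.26  wx -0.0 wy 0.0 wz -0.0
```

```bash
python3 -m crank '[{"dx":5.5,"dy":0.15,"dz":0,"wx":0,"wy":0,"wz":0},{"dx":5.5,"dy":0.15,"dz":2,"wx":0,"wy":0,"wz":0},{"dx":5.5,"dy":0.15,"dz":4,"wx":0,"wy":0,"wz":0},{"dx":5.5,"dy":0.15,"dz":6,"wx":0,"wy":0,"wz":0},{"dx":5.5,"dy":0.15,"dz":8.5,"wx":0,"wy":0,"wz":0},{"dx":5.5,"dy":0.15,"dz":11,"wx":0,"wy":0,"wz":0},{"dx":5.5,"dy":0.15,"dz":13,"wx":0,"wy":0,"wz":0},{"dx":5.5,"dy":0.15,"dz":14.2,"wx":0,"wy":0,"wz":0},{"dx":5.5,"dy":0.15,"dz":14.2,"wx":0,"wy":0,"wz":0},{"dx":5.5,"dy":0.15,"dz":14.2,"wx":0,"wy":0,"wz":0}]' 8.7 40
python3 -m crank '[{"dx":0,"dy":0,"dz":0,"wx":0,"wy":0,"wz":0},{"dx":0,"dy":0,"dz":0,"wx":0,"wy":0,"wz":0},{"dx":0,"dy":0,"dz":0,"wx":0,"wy":0,"wz":0},{"dx":0,"dy":0,"dz":0,"wx":0,"wy":0,"wz":0},{"dx":0,"dy":0,"dz":0,"wx":0,"wy":0,"wz":0},{"dx":0,"dy":0,"dz":0,"wx":0,"wy":0,"wz":0},{"dx":0,"dy":0,"dz":0,"wx":0,"wy":0,"wz":0},{"dx":0,"dy":0,"dz":0,"wx":0,"wy":0,"wz":0},{"dx":0,"dy":0,"dz":0,"wx":0,"wy":0,"wz":0},{"dx":0,"dy":0,"dz":0,"wx":0,"wy":0,"wz":0}]' 1 40
```

```text
t: 34.9
eef_pos: [0.4563, -0.3049, 0.1104]
ee_rot: [-3.141, 0.001, -2.945]
force: [-0.2, -0.8, 0.6]
width: 0.087
gripper_force: 0.0
t: 36.15
eef_pos: [0.4557, -0.3047, 0.1095]
ee_rot: [3.142, -0.0, -2.945]
force: [-0.6, -0.6, -0.9]
width: 0.0305
gripper_force: 40.0
```

Width 30.5 mm means the fingers are bearing on the cap rather than the 22 mm grip. I'll regrip lower.

```bash
python3 -m crank '[{"dx":0,"dy":0,"dz":0,"wx":0,"wy":0,"wz":0},{"dx":0,"dy":0,"dz":0,"wx":0,"wy":0,"wz":0},{"dx":0,"dy":0,"dz":0,"wx":0,"wy":0,"wz":0},{"dx":0,"dy":0,"dz":0.4,"wx":0,"wy":0,"wz":0},{"dx":0,"dy":0,"dz":0.8,"wx":0,"wy":0,"wz":0},{"dx":0,"dy":0,"dz":1.1,"wx":0,"wy":0,"wz":0},{"dx":0,"dy":0,"dz":1.1,"wx":0,"wy":0,"wz":0},{"dx":0,"dy":0,"dz":1.1,"wx":0,"wy":0,"wz":0},{"dx":0,"dy":0,"dz":1.1,"wx":0,"wy":0,"wz":0},{"dx":0,"dy":0,"dz":1.1,"wx":0,"wy":0,"wz":0}]' 5 40
python3 -m crank '[{"dx":0,"dy":0,"dz":0,"wx":0,"wy":0,"wz":0},{"dx":0,"dy":0,"dz":0,"wx":0,"wy":0,"wz":0},{"dx":0,"dy":0,"dz":0,"wx":0,"wy":0,"wz":0},{"dx":0,"dy":0,"dz":0,"wx":0,"wy":0,"wz":0},{"dx":0,"dy":0,"dz":0,"wx":0,"wy":0,"wz":0},{"dx":0,"dy":0,"dz":0,"wx":0,"wy":0,"wz":0},{"dx":0,"dy":0,"dz":0,"wx":0,"wy":0,"wz":0},{"dx":0,"dy":0,"dz":0,"wx":0,"wy":0,"wz":0},{"dx":0,"dy":0,"dz":0,"wx":0,"wy":0,"wz":0},{"dx":0,"dy":0,"dz":0,"wx":0,"wy":0,"wz":0}]' 1 40
```

```text
t: 37.4
eef_pos: [0.4558, -0.3047, 0.0987]
ee_rot: [-3.141, 0.0, -2.945]
force: [0.2, 0.1, 1.0]
width: 0.0497
gripper_force: 0.0
t: 38.65
eef_pos: [0.4558, -0.3047, 0.0986]
ee_rot: [3.142, -0.0, -2.945]
force: [0.6, -0.7, -0.1]
width: 0.0224
gripper_force: 40.0
```

Width is now 22.4 mm, a proper hold. Lift it and carry it to the bore.

```bash
python3 -m crank '[{"dx":0,"dy":0,"dz":-1,"wx":0,"wy":0,"wz":0},{"dx":0,"dy":0,"dz":-3,"wx":0,"wy":0,"wz":0},{"dx":0,"dy":0,"dz":-6,"wx":0,"wy":0,"wz":0},{"dx":0,"dy":0,"dz":-9,"wx":0,"wy":0,"wz":0},{"dx":0,"dy":0,"dz":-10,"wx":0,"wy":0,"wz":0},{"dx":0,"dy":0,"dz":-10,"wx":0,"wy":0,"wz":0},{"dx":0,"dy":0,"dz":-10,"wx":0,"wy":0,"wz":0},{"dx":0,"dy":0,"dz":-10,"wx":0,"wy":0,"wz":0},{"dx":0,"dy":0,"dz":-10,"wx":0,"wy":0,"wz":0},{"dx":0,"dy":0,"dz":-10,"wx":0,"wy":0,"wz":0}]'
python3 - <<'E'
from h import *
plan((.6782,-.2446,.20,-2.9436)); print(arm.get_state()["force"].round(1))
E
```

```text
t: 39.9
eef_pos: [0.4557, -0.3046, 0.1982]
ee_rot: [3.141, -0.001, -2.945]
force: [0.5, 0.5, -1.1]
width: 0.0229
gripper_force: 40.0
at [ 0.4557 -0.3046  0.1982] [ 3.141e+00 -1.000e-03 -2.945e+00]
dx -22.99 dy 1.55 dz -0.19  wx 0.0 wy -0.0 wz -0.1
[ 0.5  0.5 -1.1]
```

```bash
python3 -m crank '[{"dx":-2,"dy":0.1,"dz":0,"wx":0,"wy":0,"wz":0},{"dx":-5,"dy":0.3,"dz":0,"wx":0,"wy":0,"wz":0},{"dx":-9,"dy":0.6,"dz":0,"wx":0,"wy":0,"wz":0},{"dx":-13,"dy":0.9,"dz":0,"wx":0,"wy":0,"wz":0},{"dx":-17,"dy":1.1,"dz":0,"wx":0,"wy":0,"wz":0},{"dx":-20,"dy":1.3,"dz":0,"wx":0,"wy":0,"wz":0},{"dx":-22,"dy":1.5,"dz":0,"wx":0,"wy":0,"wz":0},{"dx":-23,"dy":1.55,"dz":0,"wx":0,"wy":0,"wz":0},{"dx":-23,"dy":1.55,"dz":0,"wx":0,"wy":0,"wz":0},{"dx":-23,"dy":1.55,"dz":0,"wx":0,"wy":0,"wz":0}]'
python3 - <<'E'
from h import *
for _ in range(6): arm.grab_frame("wrist")
im,K=snap("w13")
plan((.6782,-.2446,.17,-2.9436),(.6782,-.2446,.1006,-2.9436)); print(arm.get_state()["width"])
# pin check: visible cap in wrist/top views
it,Kt=snap("t13","top"); print(proj("top",[[.6782,-.2446,.252],[.6782,-.2446,.106]],Kt).round(1))
print([ (np.round(d["centre"],4),round(d["confidence"],2)) for d in arm.mark_of("scene","pin")] if arm.grab_frame("scene") is not None else 0)
E
```

```text
t: 41.15
eef_pos: [0.6778, -0.2448, 0.1986]
ee_rot: [3.141, -0.0, -2.946]
force: [-0.4, -0.9, -1.8]
width: 0.0225
gripper_force: 40.0
at [ 0.6781 -0.2448  0.1989] [-3.142  0.    -2.946]
dx -0.01 dy 0.02 dz 2.89  wx -0.0 wy 0.0 wz -0.1
dx -0.01 dy 0.02 dz 9.83  wx -0.0 wy 0.0 wz -0.1
0.022688688190246734
[[435.7 169.7]
 [420.8 182.9]]
[(array([ 0.6781, -0.2423,  0.1074]), 0.67)]
```

```bash
python3 -m crank '[{"dx":0,"dy":0,"dz":1,"wx":0,"wy":0,"wz":0},{"dx":0,"dy":0,"dz":2,"wx":0,"wy":0,"wz":0},{"dx":0,"dy":0,"dz":2.5,"wx":0,"wy":0,"wz":0},{"dx":0,"dy":0,"dz":3,"wx":0,"wy":0,"wz":0},{"dx":0,"dy":0,"dz":3.3,"wx":0,"wy":0,"wz":0},{"dx":0,"dy":0,"dz":3.6,"wx":0,"wy":0,"wz":0},{"dx":0,"dy":0,"dz":3.9,"wx":0,"wy":0,"wz":0},{"dx":0,"dy":0,"dz":4.2,"wx":0,"wy":0,"wz":0},{"dx":0,"dy":0,"dz":4.5,"wx":0,"wy":0,"wz":0},{"dx":0,"dy":0,"dz":4.5,"wx":0,"wy":0,"wz":0}]'
```

```text
t: 42.9
eef_pos: [0.6782, -0.2446, 0.1532]
ee_rot: [3.141, -0.001, -2.945]
force: [-0.2, -0.2, -2.0]
width: 0.0228
gripper_force: 40.0
```

Foot at about 63 mm, inside the top plate, with no extra force. Keep going.

```bash
python3 -m crank '[{"dx":0,"dy":0,"dz":0.5,"wx":0,"wy":0,"wz":0},{"dx":0,"dy":0,"dz":1,"wx":0,"wy":0,"wz":0},{"dx":0,"dy":0,"dz":1.4,"wx":0,"wy":0,"wz":0},{"dx":0,"dy":0,"dz":1.8,"wx":0,"wy":0,"wz":0},{"dx":0,"dy":0,"dz":2.2,"wx":0,"wy":0,"wz":0},{"dx":0,"dy":0,"dz":2.6,"wx":0,"wy":0,"wz":0},{"dx":0,"dy":0,"dz":2.9,"wx":0,"wy":0,"wz":0},{"dx":0,"dy":0,"dz":3.1,"wx":0,"wy":0,"wz":0},{"dx":0,"dy":0,"dz":3.3,"wx":0,"wy":0,"wz":0},{"dx":0,"dy":0,"dz":3.3,"wx":0,"wy":0,"wz":0}]'
```

```text
t: 44.15
eef_pos: [0.6783, -0.2446, 0.1205]
ee_rot: [3.142, -0.0, -2.945]
force: [-0.0, 0.8, -2.0]
width: 0.0227
gripper_force: 40.0
```

Foot at about 30 mm, already past the block top, still with no force. Final push.

```bash
python3 -m crank '[{"dx":0,"dy":0,"dz":0.4,"wx":0,"wy":0,"wz":0},{"dx":0,"dy":0,"dz":0.8,"wx":0,"wy":0,"wz":0},{"dx":0,"dy":0,"dz":1.1,"wx":0,"wy":0,"wz":0},{"dx":0,"dy":0,"dz":1.4,"wx":0,"wy":0,"wz":0},{"dx":0,"dy":0,"dz":1.6,"wx":0,"wy":0,"wz":0},{"dx":0,"dy":0,"dz":1.8,"wx":0,"wy":0,"wz":0},{"dx":0,"dy":0,"dz":1.9,"wx":0,"wy":0,"wz":0},{"dx":0,"dy":0,"dz":2.0,"wx":0,"wy":0,"wz":0},{"dx":0,"dy":0,"dz":2.0,"wx":0,"wy":0,"wz":0},{"dx":0,"dy":0,"dz":2.0,"wx":0,"wy":0,"wz":0}]'
```

```text
t: 45.4
eef_pos: [0.6784, -0.2446, 0.1007]
ee_rot: [-3.142, 0.0, -2.945]
force: [0.6, -0.4, -0.6]
width: 0.0226
gripper_force: 40.0
```

```bash
python3 -m crank '[{"dx":0,"dy":0,"dz":0,"wx":0,"wy":0,"wz":0},{"dx":0,"dy":0,"dz":0,"wx":0,"wy":0,"wz":0},{"dx":0,"dy":0,"dz":0,"wx":0,"wy":0,"wz":0},{"dx":0,"dy":0,"dz":0,"wx":0,"wy":0,"wz":0},{"dx":0,"dy":0,"dz":0,"wx":0,"wy":0,"wz":0},{"dx":0,"dy":0,"dz":-1,"wx":0,"wy":0,"wz":0},{"dx":0,"dy":0,"dz":-4,"wx":0,"wy":0,"wz":0},{"dx":0,"dy":0,"dz":-8,"wx":0,"wy":0,"wz":0},{"dx":0,"dy":0,"dz":-12,"wx":0,"wy":0,"wz":0},{"dx":0,"dy":0,"dz":-14,"wx":0,"wy":0,"wz":0}]' 6
python3 - <<'E'
from h import *
arm.grab_frame("scene");arm.grab_frame("top")
for c in("scene","top"): print([ (np.round(d["centre"],4),round(d["confidence"],2)) for d in arm.mark_of(c,"pin")])
plan((.51,-.05,.23,-np.pi))
E
```

```text
t: 46.65
eef_pos: [0.6792, -0.245, 0.2446]
ee_rot: [-3.14, 0.004, -2.945]
force: [-0.7, -0.2, -1.1]
width: 0.0598
gripper_force: 0.0
[]
[(array([ 0.6778, -0.2432,  0.0122]), 0.58)]
at [ 0.6783 -0.2445  0.2411] [ 3.142e+00  1.000e-03 -2.945e+00]
dx 12.71 dy 22.36 dz 1.09  wx 0.0 wy 0.1 wz 11.2
```

```bash
python3 -m crank '[{"dx":12.7,"dy":22.4,"dz":1,"wx":0,"wy":0,"wz":11.2},{"dx":12.7,"dy":22.4,"dz":1,"wx":0,"wy":0,"wz":11.2},{"dx":12.7,"dy":22.4,"dz":1,"wx":0,"wy":0,"wz":11.2},{"dx":12.7,"dy":22.4,"dz":1,"wx":0,"wy":0,"wz":11.2},{"dx":12.7,"dy":22.4,"dz":1,"wx":0,"wy":0,"wz":11.2},{"dx":12.7,"dy":22.4,"dz":1,"wx":0,"wy":0,"wz":11.2},{"dx":12.7,"dy":22.4,"dz":1,"wx":0,"wy":0,"wz":11.2},{"dx":12.7,"dy":22.4,"dz":1,"wx":0,"wy":0,"wz":11.2},{"dx":12.7,"dy":22.4,"dz":1,"wx":0,"wy":0,"wz":11.2},{"dx":12.7,"dy":22.4,"dz":1,"wx":0,"wy":0,"wz":11.2}]' 8.7
cat >> h.py <<'E'
def circ(name,qs,z,d,near):
    """ask the networks, fit a circle of diameter d at height z to the mask of each near hit"""
    im,K=snap(name); print("eef",arm.get_state()["eef_pos"].round(4))
    for q in qs: print(q,[(np.round(m["centre"],4).tolist(),round(m["confidence"],2)) for m in arm.mark_of("wrist",q)])
    for m in arm.masks_of("wrist",qs[0]):
        c,_=cv2.findContours(m["pixels"].astype(np.uint8),0,1); c=max(c,key=cv2.contourArea)[:,0]
        W=ray("wrist",c,z,K)[:,:2]; (x,y),r=cv2.minEnclosingCircle((W*1e3).astype(np.float32))
        print("mask",round(m["confidence"],2),c.mean(0).round(),"circle",round(x,1),round(y,1),"r",round(r,1))
    x,y=proj("wrist",[[*near,z]],K)[0]; f=K["fx"]*d/2/(K["world_from_camera"][2,3]-z); g=cv2.cvtColor(im,cv2.COLOR_RGB2GRAY)
    h=cv2.HoughCircles(cv2.medianBlur(g,3),cv2.HOUGH_GRADIENT_ALT,1,5,param1=150,param2=.6,minRadius=int(f*.85),maxRadius=int(f*1.15))
    if h is not None:
        for u,v,r in h[0]:
            if np.hypot(u-x,v-y)<40: print("hough",u,v,r,"want r",f.round(1),ray("wrist",[(u,v)],z,K)[0].round(4))
E
python3 - <<'E'
from h import *
for _ in range(6): arm.grab_frame("wrist")
circ("w14",["jar","jar_rim"],.06,.06,(.462,-.038))
circ("w14",["lid","lid_flange"],.015,.06,(.45,-.157))
E
```

```text
t: 48.1
eef_pos: [0.5102, -0.0501, 0.2303]
ee_rot: [-3.141, -0.0, -3.142]
force: [-0.2, -1.1, 1.0]
width: 0.0869
gripper_force: 0.0
eef [ 0.5101 -0.0497  0.2306]
jar [([0.4598, -0.036, -0.0037], 0.81)]
jar_rim [([0.4576, -0.0358, 0.0643], 0.58), ([0.4451, -0.1547, 0.0128], 0.18)]
mask 0.64 [335. 138.] circle 461.4 -37.5 r 30.1
hough 336.0 139.0 24.360083 want r 25.6 [ 0.4612 -0.0359  0.06  ]
eef [ 0.5101 -0.0497  0.2306]
lid []
lid_flange [([0.4491, -0.1579, 0.0078], 0.87)]
mask 0.88 [239. 127.] circle 448.7 -159.4 r 30.3
```

Run:
```python
from h import *
plan((.4613,-.037,.09,-np.pi),(.4613,-.037,.035,-np.pi))
```

```text
at [ 0.5101 -0.0497  0.2305] [-3.142 -0.    -3.141]
dx 4.88 dy 1.27 dz 14.05  wx -0.0 wy -0.0 wz 0.0
dx 4.88 dy 1.27 dz 19.55  wx -0.0 wy -0.0 wz 0.0
```

```bash
python3 -m crank '[{"dx":4.9,"dy":1.3,"dz":5,"wx":0,"wy":0,"wz":0},{"dx":4.9,"dy":1.3,"dz":10,"wx":0,"wy":0,"wz":0},{"dx":4.9,"dy":1.3,"dz":14,"wx":0,"wy":0,"wz":0},{"dx":4.9,"dy":1.3,"dz":14,"wx":0,"wy":0,"wz":0},{"dx":4.9,"dy":1.3,"dz":14,"wx":0,"wy":0,"wz":0},{"dx":4.9,"dy":1.3,"dz":16,"wx":0,"wy":0,"wz":0},{"dx":4.9,"dy":1.3,"dz":18.5,"wx":0,"wy":0,"wz":0},{"dx":4.9,"dy":1.3,"dz":19.5,"wx":0,"wy":0,"wz":0},{"dx":4.9,"dy":1.3,"dz":19.5,"wx":0,"wy":0,"wz":0},{"dx":4.9,"dy":1.3,"dz":19.5,"wx":0,"wy":0,"wz":0}]' 8.7 40
python3 -m crank '[{"dx":0,"dy":0,"dz":0,"wx":0,"wy":0,"wz":0},{"dx":0,"dy":0,"dz":0,"wx":0,"wy":0,"wz":0},{"dx":0,"dy":0,"dz":0,"wx":0,"wy":0,"wz":0},{"dx":0,"dy":0,"dz":0,"wx":0,"wy":0,"wz":0},{"dx":0,"dy":0,"dz":0,"wx":0,"wy":0,"wz":0},{"dx":0,"dy":0,"dz":0,"wx":0,"wy":0,"wz":0},{"dx":0,"dy":0,"dz":-1,"wx":0,"wy":0,"wz":0},{"dx":0,"dy":0,"dz":-3,"wx":0,"wy":0,"wz":0},{"dx":0,"dy":0,"dz":-5,"wx":0,"wy":0,"wz":0},{"dx":0,"dy":0,"dz":-6,"wx":0,"wy":0,"wz":0}]' 4 45
python3 - <<'E'
from h import *
for _ in range(2): arm.grab_frame("wrist")
print(arm.get_state()["force"].round(1)); plan((.6233,-.052,.1,-np.pi))
E
```

```text
t: 50.05
eef_pos: [0.462, -0.0365, 0.0367]
ee_rot: [3.141, 0.002, -3.141]
force: [-0.6, -0.0, 0.2]
width: 0.0868
gripper_force: 0.0
t: 51.3
eef_pos: [0.4611, -0.0367, 0.0965]
ee_rot: [3.141, 0.001, -3.141]
force: [1.2, 0.7, -3.6]
width: 0.0594
gripper_force: 45.0
[ 0.6  0.1 -5.1]
at [ 0.4614 -0.0366  0.0964] [ 3.141e+00  2.000e-03 -3.141e+00]
dx -16.19 dy -1.55 dz -0.34  wx 0.0 wy 0.1 wz 0.0
```

```bash
python3 -m crank '[{"dx":-2,"dy":-0.2,"dz":0,"wx":0,"wy":0,"wz":0},{"dx":-5,"dy":-0.5,"dz":0,"wx":0,"wy":0,"wz":0},{"dx":-8,"dy":-0.8,"dz":0,"wx":0,"wy":0,"wz":0},{"dx":-11,"dy":-1,"dz":0,"wx":0,"wy":0,"wz":0},{"dx":-14,"dy":-1.3,"dz":0,"wx":0,"wy":0,"wz":0},{"dx":-15.5,"dy":-1.5,"dz":0,"wx":0,"wy":0,"wz":0},{"dx":-16.2,"dy":-1.55,"dz":0,"wx":0,"wy":0,"wz":0},{"dx":-16.2,"dy":-1.55,"dz":0,"wx":0,"wy":0,"wz":0},{"dx":-16.2,"dy":-1.55,"dz":0,"wx":0,"wy":0,"wz":0},{"dx":-16.2,"dy":-1.55,"dz":0,"wx":0,"wy":0,"wz":0}]'
python3 - <<'E'
from h import *
for _ in range(4): arm.grab_frame("wrist")
plan((.6233,-.052,.055,-np.pi),(.6233,-.052,.048,-np.pi)); print(arm.get_state()["force"].round(1))
im,K=snap("w15"); print(proj("wrist",[[.6233,-.052,.024]],K))
it,Kt=snap("t15","top")
for q in("jar","seat"): print(q,[ (np.round(d["centre"],4),round(d["confidence"],2)) for d in arm.mark_of("top",q)])
E
```

```text
t: 52.65
eef_pos: [0.6226, -0.052, 0.0959]
ee_rot: [3.141, 0.0, -3.141]
force: [0.8, 0.4, -4.4]
width: 0.0592
gripper_force: 45.0
at [ 0.623  -0.052   0.0958] [ 3.141  0.    -3.141]
dx -0.03 dy 0.00 dz 4.08  wx 0.0 wy 0.0 wz 0.0
dx -0.03 dy 0.00 dz 4.78  wx 0.0 wy 0.0 wz 0.0
[ 0.1 -0.1 -2.8]
[[324.28696613 203.6224555 ]]
jar [(array([ 0.6233, -0.0529,  0.0595]), 0.38), (array([ 6.441e-01, -1.476e-01,  1.000e-04]), 0.28)]
seat [(array([ 0.6234, -0.0506,  0.0164]), 0.76)]
```

Jar and seat agree to within 2 mm, so lower it.

```bash
python3 -m crank '[{"dx":0,"dy":0,"dz":1.5,"wx":0,"wy":0,"wz":0},{"dx":0,"dy":0,"dz":3,"wx":0,"wy":0,"wz":0},{"dx":0,"dy":0,"dz":3.7,"wx":0,"wy":0,"wz":0},{"dx":0,"dy":0,"dz":4.1,"wx":0,"wy":0,"wz":0},{"dx":0,"dy":0,"dz":4.4,"wx":0,"wy":0,"wz":0},{"dx":0,"dy":0,"dz":4.6,"wx":0,"wy":0,"wz":0},{"dx":0,"dy":0,"dz":4.75,"wx":0,"wy":0,"wz":0},{"dx":0,"dy":0,"dz":4.75,"wx":0,"wy":0,"wz":0},{"dx":0,"dy":0,"dz":4.75,"wx":0,"wy":0,"wz":0},{"dx":0,"dy":0,"dz":4.75,"wx":0,"wy":0,"wz":0}]'
```

```text
t: 54.3
eef_pos: [0.6232, -0.0521, 0.0482]
ee_rot: [3.142, 0.0, -3.141]
force: [-0.4, -0.3, -4.4]
width: 0.059
gripper_force: 45.0
```

```bash
python3 -m crank '[{"dx":0,"dy":0,"dz":0.05,"wx":0,"wy":0,"wz":0},{"dx":0,"dy":0,"dz":0.1,"wx":0,"wy":0,"wz":0},{"dx":0,"dy":0,"dz":0.1,"wx":0,"wy":0,"wz":0},{"dx":0,"dy":0,"dz":0.1,"wx":0,"wy":0,"wz":0},{"dx":0,"dy":0,"dz":0.1,"wx":0,"wy":0,"wz":0},{"dx":0,"dy":0,"dz":0.1,"wx":0,"wy":0,"wz":0},{"dx":0,"dy":0,"dz":0.1,"wx":0,"wy":0,"wz":0},{"dx":0,"dy":0,"dz":0.1,"wx":0,"wy":0,"wz":0},{"dx":0,"dy":0,"dz":0.1,"wx":0,"wy":0,"wz":0},{"dx":0,"dy":0,"dz":0.1,"wx":0,"wy":0,"wz":0}]'
python3 -m crank '[{"dx":0,"dy":0,"dz":0,"wx":0,"wy":0,"wz":0},{"dx":0,"dy":0,"dz":0,"wx":0,"wy":0,"wz":0},{"dx":0,"dy":0,"dz":0,"wx":0,"wy":0,"wz":0},{"dx":0,"dy":0,"dz":0,"wx":0,"wy":0,"wz":0},{"dx":0,"dy":0,"dz":0,"wx":0,"wy":0,"wz":0},{"dx":0,"dy":0,"dz":-1,"wx":0,"wy":0,"wz":0},{"dx":0,"dy":0,"dz":-5,"wx":0,"wy":0,"wz":0},{"dx":0,"dy":0,"dz":-9,"wx":0,"wy":0,"wz":0},{"dx":0,"dy":0,"dz":-14,"wx":0,"wy":0,"wz":0},{"dx":0,"dy":0,"dz":-18,"wx":0,"wy":0,"wz":0}]' 8.5
python3 - <<'E'
from h import *
for _ in range(4): arm.grab_frame("wrist")
circ("w16",["jar","jar_rim"],.072,.06,(.6233,-.052))
plan((.48,-.158,.23,-np.pi))
E
```

```text
t: 55.55
eef_pos: [0.6233, -0.0521, 0.0478]
ee_rot: [-3.142, 0.001, -3.141]
force: [-3.9, 0.7, 5.6]
width: 0.059
gripper_force: 45.0
t: 56.8
eef_pos: [0.6234, -0.0522, 0.2303]
ee_rot: [3.141, 0.002, -3.141]
force: [0.9, -0.5, -0.3]
width: 0.0852
gripper_force: 0.0
eef [ 0.6228 -0.052   0.2273]
jar [([0.6214, -0.0535, 0.0099], 0.73)]
jar_rim [([0.6633, -0.248, 0.0643], 0.69), ([0.6764, -0.2405, 0.0377], 0.51)]
mask 0.79 [324. 180.] circle 620.3 -53.5 r 32.1
hough 323.0 182.0 26.22656 want r 26.8 [ 0.6224 -0.0531  0.072 ]
at [ 0.6225 -0.0522  0.226 ] [-3.141e+00 -2.000e-03 -3.141e+00]
dx 14.26 dy -10.57 dz -0.37  wx -0.0 wy -0.1 wz 0.0
```

```bash
python3 -m crank '[{"dx":14.3,"dy":-10.6,"dz":0,"wx":0,"wy":0,"wz":0},{"dx":14.3,"dy":-10.6,"dz":0,"wx":0,"wy":0,"wz":0},{"dx":14.3,"dy":-10.6,"dz":0,"wx":0,"wy":0,"wz":0},{"dx":14.3,"dy":-10.6,"dz":0,"wx":0,"wy":0,"wz":0},{"dx":14.3,"dy":-10.6,"dz":0,"wx":0,"wy":0,"wz":0},{"dx":14.3,"dy":-10.6,"dz":2,"wx":0,"wy":0,"wz":0},{"dx":14.3,"dy":-10.6,"dz":4,"wx":0,"wy":0,"wz":0},{"dx":14.3,"dy":-10.6,"dz":4,"wx":0,"wy":0,"wz":0},{"dx":14.3,"dy":-10.6,"dz":4,"wx":0,"wy":0,"wz":0},{"dx":14.3,"dy":-10.6,"dz":4,"wx":0,"wy":0,"wz":0}]' 6
python3 - <<'E'
from h import *
for _ in range(3): arm.grab_frame("wrist")
circ("w17",["lid","lid_flange"],.015,.06,(.449,-.158))
circ("w17",["lid"],.040,.028,(.449,-.158))
E
```

```text
t: 58.45
eef_pos: [0.4809, -0.1581, 0.1878]
ee_rot: [-3.141, 0.001, -3.14]
force: [-0.0, -0.6, -0.5]
width: 0.0597
gripper_force: 0.0
eef [ 0.4804 -0.1582  0.1875]
lid [([0.4447, -0.16, 0.0015], 0.92)]
lid_flange [([0.4479, -0.1589, 0.0073], 0.84), ([0.4996, 0.2426, 0.0009], 0.17)]
mask 0.65 [322. 153.] circle 448.7 -160.7 r 29.8
eef [ 0.4802 -0.1583  0.1872]
lid [([0.449, -0.1592, 0.001], 0.57)]
mask 0.62 [322. 153.] circle 445.8 -160.1 r 27.4
```

Run:
```python
from h import *
plan((.4487,-.16,.019,-np.pi))
```

```text
at [ 0.4802 -0.1582  0.1871] [ 3.142  0.    -3.141]
dx 3.15 dy -0.17 dz 16.81  wx 0.0 wy 0.0 wz 0.0
```

```bash
python3 -m crank '[{"dx":3.15,"dy":-0.15,"dz":4,"wx":0,"wy":0,"wz":0},{"dx":3.15,"dy":-0.15,"dz":8,"wx":0,"wy":0,"wz":0},{"dx":3.15,"dy":-0.15,"dz":11,"wx":0,"wy":0,"wz":0},{"dx":3.15,"dy":-0.15,"dz":12,"wx":0,"wy":0,"wz":0},{"dx":3.15,"dy":-0.15,"dz":13,"wx":0,"wy":0,"wz":0},{"dx":3.15,"dy":-0.15,"dz":15,"wx":0,"wy":0,"wz":0},{"dx":3.15,"dy":-0.15,"dz":16.4,"wx":0,"wy":0,"wz":0},{"dx":3.15,"dy":-0.15,"dz":16.8,"wx":0,"wy":0,"wz":0},{"dx":3.15,"dy":-0.15,"dz":16.8,"wx":0,"wy":0,"wz":0},{"dx":3.15,"dy":-0.15,"dz":16.8,"wx":0,"wy":0,"wz":0}]' 6 30
python3 -m crank '[{"dx":0,"dy":0,"dz":0,"wx":0,"wy":0,"wz":0},{"dx":0,"dy":0,"dz":0,"wx":0,"wy":0,"wz":0},{"dx":0,"dy":0,"dz":0,"wx":0,"wy":0,"wz":0},{"dx":0,"dy":0,"dz":0,"wx":0,"wy":0,"wz":0},{"dx":0,"dy":0,"dz":0,"wx":0,"wy":0,"wz":0},{"dx":0,"dy":0,"dz":0,"wx":0,"wy":0,"wz":0},{"dx":0,"dy":0,"dz":-1,"wx":0,"wy":0,"wz":0},{"dx":0,"dy":0,"dz":-4,"wx":0,"wy":0,"wz":0},{"dx":0,"dy":0,"dz":-8,"wx":0,"wy":0,"wz":0},{"dx":0,"dy":0,"dz":-10,"wx":0,"wy":0,"wz":0}]' 1 30
python3 - <<'E'
from h import *
for _ in range(2): arm.grab_frame("wrist")
print(arm.get_state()["force"].round(1)); plan((.6226,-.0525,.13,-np.pi))
for q in("jar_rim","jar"): print(q,[ (np.round(d["centre"],4),round(d["confidence"],2)) for c in("top","scene") if arm.grab_frame(c) is not None for d in arm.mark_of(c,q)])
E
```

```text
t: 60.2
eef_pos: [0.4492, -0.1597, 0.0196]
ee_rot: [-3.142, 0.001, -3.141]
force: [0.2, -0.0, -0.3]
width: 0.0599
gripper_force: 0.0
t: 61.45
eef_pos: [0.4493, -0.1598, 0.1216]
ee_rot: [-3.142, 0.003, -3.141]
force: [0.2, 0.5, -1.1]
width: 0.0259
gripper_force: 30.0
[ 0.4 -0.6 -2.4]
at [ 0.4501 -0.1598  0.1217] [-3.142  0.005 -3.141]
dx -17.26 dy 10.71 dz -0.74  wx -0.0 wy 0.3 wz 0.1
jar_rim [(array([ 0.6201, -0.0559,  0.0713]), 0.79), (array([ 0.6202, -0.0546,  0.0688]), 0.82)]
jar [(array([ 0.6247, -0.0467,  0.0103]), 0.6), (array([ 0.6774, -0.2428,  0.0129]), 0.23), (array([ 0.622 , -0.0496,  0.0131]), 0.98)]
```

```bash
python3 -m crank '[{"dx":-2,"dy":1.2,"dz":-0.7,"wx":0,"wy":0,"wz":0},{"dx":-5,"dy":3.1,"dz":-0.7,"wx":0,"wy":0,"wz":0},{"dx":-9,"dy":5.6,"dz":-0.7,"wx":0,"wy":0,"wz":0},{"dx":-13,"dy":8.1,"dz":-0.7,"wx":0,"wy":0,"wz":0},{"dx":-16,"dy":10,"dz":-0.7,"wx":0,"wy":0,"wz":0},{"dx":-17.2,"dy":10.7,"dz":-0.7,"wx":0,"wy":0,"wz":0},{"dx":-17.2,"dy":10.7,"dz":-0.7,"wx":0,"wy":0,"wz":0},{"dx":-17.2,"dy":10.7,"dz":-0.7,"wx":0,"wy":0,"wz":0},{"dx":-17.2,"dy":10.7,"dz":-0.7,"wx":0,"wy":0,"wz":0},{"dx":-17.2,"dy":10.7,"dz":-0.7,"wx":0,"wy":0,"wz":0}]'
python3 - <<'E'
from h import *
for _ in range(4): arm.grab_frame("wrist")
plan((.6226,-.0527,.093,-np.pi),(.6226,-.0527,.0845,-np.pi)); print(arm.get_state()["force"].round(1),arm.get_state()["width"])
for c in("top","scene"):
    arm.grab_frame(c)
    for q in("lid","lid_flange"): print(c,q,[ (np.round(d["centre"],4),round(d["confidence"],2)) for d in arm.mark_of(c,q)])
snap("w18")
E
```

```text
t: 63.2
eef_pos: [0.6203, -0.053, 0.1264]
ee_rot: [3.141, 0.0, -3.141]
force: [0.4, 0.3, -2.3]
width: 0.0265
gripper_force: 30.0
at [ 0.6205 -0.0527  0.1262] [ 3.142  0.    -3.141]
dx -0.21 dy 0.00 dz 3.32  wx 0.0 wy 0.0 wz 0.0
dx -0.21 dy 0.00 dz 4.17  wx 0.0 wy 0.0 wz 0.0
[ 0.1  0.1 -1.6] 0.025962087832093413
top lid [(array([ 0.6223, -0.0504,  0.1093]), 0.56)]
top lid_flange [(array([ 0.6208, -0.0505,  0.1119]), 0.61), (array([ 0.6808, -0.2435,  0.0276]), 0.36)]
scene lid [(array([ 0.6187, -0.0546,  0.1113]), 0.69)]
scene lid_flange [(array([ 0.6219, -0.0543,  0.1129]), 0.46)]
```

View pics/w18.png

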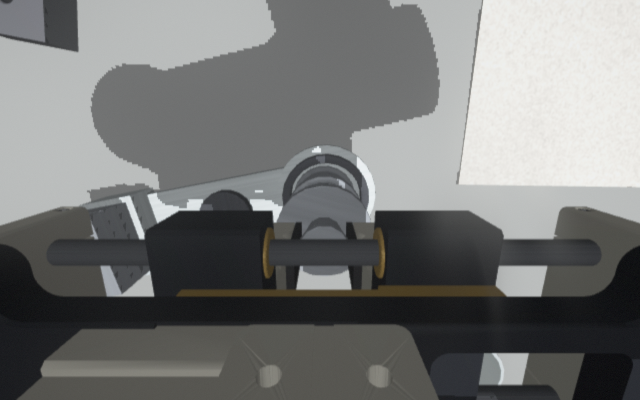

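The lid hangs level over the jar. The seat ring spans x≈280–375, and the jar's mouth lies behind the lid's flange at (322,185). Lower it gently.

```bash
python3 -m crank '[{"dx":-0.2,"dy":0,"dz":1.2,"wx":0,"wy":0,"wz":0},{"dx":-0.2,"dy":0,"dz":2.2,"wx":0,"wy":0,"wz":0},{"dx":-0.2,"dy":0,"dz":2.8,"wx":0,"wy":0,"wz":0},{"dx":-0.2,"dy":0,"dz":3.1,"wx":0,"wy":0,"wz":0},{"dx":-0.2,"dy":0,"dz":3.3,"wx":0,"wy":0,"wz":0},{"dx":-0.2,"dy":0,"dz":3.5,"wx":0,"wy":0,"wz":0},{"dx":-0.2,"dy":0,"dz":3.6,"wx":0,"wy":0,"wz":0},{"dx":-0.2,"dy":0,"dz":3.7,"wx":0,"wy":0,"wz":0},{"dx":-0.2,"dy":0,"dz":3.8,"wx":0,"wy":0,"wz":0},{"dx":-0.2,"dy":0,"dz":3.8,"wx":0,"wy":0,"wz":0}]'
```

```text
t: 65.0
eef_pos: [0.6226, -0.0526, 0.088]
ee_rot: [-3.142, -0.0, -3.141]
force: [-0.1, -1.2, -1.4]
width: 0.0259
gripper_force: 30.0
```

```bash
python3 -m crank '[{"dx":0,"dy":0,"dz":0.1,"wx":0,"wy":0,"wz":0},{"dx":0,"dy":0,"dz":0.2,"wx":0,"wy":0,"wz":0},{"dx":0,"dy":0,"dz":0.25,"wx":0,"wy":0,"wz":0},{"dx":0,"dy":0,"dz":0.3,"wx":0,"wy":0,"wz":0},{"dx":0,"dy":0,"dz":0.35,"wx":0,"wy":0,"wz":0},{"dx":0,"dy":0,"dz":0.35,"wx":0,"wy":0,"wz":0},{"dx":0,"dy":0,"dz":0.35,"wx":0,"wy":0,"wz":0},{"dx":0,"dy":0,"dz":0.35,"wx":0,"wy":0,"wz":0},{"dx":0,"dy":0,"dz":0.35,"wx":0,"wy":0,"wz":0},{"dx":0,"dy":0,"dz":0.35,"wx":0,"wy":0,"wz":0}]'
```

```text
t: 66.25
eef_pos: [0.6226, -0.0526, 0.0846]
ee_rot: [-3.142, -0.0, -3.141]
force: [-0.3, -0.4, -2.2]
width: 0.0258
gripper_force: 30.0
```

```bash
python3 -m crank '[{"dx":0,"dy":0,"dz":0.05,"wx":0,"wy":0,"wz":0},{"dx":0,"dy":0,"dz":0.1,"wx":0,"wy":0,"wz":0},{"dx":0,"dy":0,"dz":0.1,"wx":0,"wy":0,"wz":0},{"dx":0,"dy":0,"dz":0.1,"wx":0,"wy":0,"wz":0},{"dx":0,"dy":0,"dz":0.1,"wx":0,"wy":0,"wz":0},{"dx":0,"dy":0,"dz":0.1,"wx":0,"wy":0,"wz":0},{"dx":0,"dy":0,"dz":0.1,"wx":0,"wy":0,"wz":0},{"dx":0,"dy":0,"dz":0.1,"wx":0,"wy":0,"wz":0},{"dx":0,"dy":0,"dz":0.1,"wx":0,"wy":0,"wz":0},{"dx":0,"dy":0,"dz":0.1,"wx":0,"wy":0,"wz":0}]'
```

```text
t: 67.5
eef_pos: [0.6228, -0.0526, 0.0841]
ee_rot: [-3.142, 0.001, -3.141]
force: [-2.7, 0.6, 7.0]
width: 0.0261
gripper_force: 30.0
```

Contact at TCP 0.0841, where a flush lid is expected. Release and rise.

```bash
python3 -m crank '[{"dx":0,"dy":0,"dz":0,"wx":0,"wy":0,"wz":0},{"dx":0,"dy":0,"dz":0,"wx":0,"wy":0,"wz":0},{"dx":0,"dy":0,"dz":0,"wx":0,"wy":0,"wz":0},{"dx":0,"dy":0,"dz":0,"wx":0,"wy":0,"wz":0},{"dx":0,"dy":0,"dz":0,"wx":0,"wy":0,"wz":0},{"dx":0,"dy":0,"dz":-1,"wx":0,"wy":0,"wz":0},{"dx":0,"dy":0,"dz":-5,"wx":0,"wy":0,"wz":0},{"dx":0,"dy":0,"dz":-9,"wx":0,"wy":0,"wz":0},{"dx":0,"dy":0,"dz":-14,"wx":0,"wy":0,"wz":0},{"dx":-2,"dy":0,"dz":-16,"wx":0,"wy":0,"wz":0}]' 6
python3 - <<'E'
from h import *
for _ in range(4): arm.grab_frame("wrist")
circ("w19",["lid","lid_flange"],.080,.06,(.6226,-.0526))
it,Kt=snap("t19","top"); isc,Ks=snap("s19","scene")
for c in("top","scene"):
    for q in("lid","lid_flange","jar","jar_rim","pin","plate1","beaker","wash_bottle","glove_box"): print(c,q,[ (np.round(d["centre"],4).tolist(),round(d["confidence"],2)) for d in arm.mark_of(c,q)][:5])
E
```

```text
t: 68.75
eef_pos: [0.6434, -0.0527, 0.2489]
ee_rot: [3.141, 0.006, -3.14]
force: [0.3, -0.8, -0.0]
width: 0.06
gripper_force: 0.0
eef [ 0.6419 -0.0526  0.2431]
lid [([0.6265, -0.0527, 0.0662], 0.73), ([0.6584, -0.2501, 0.0658], 0.4)]
lid_flange [([0.619, -0.0512, 0.074], 0.65)]
mask 0.74 [189. 185.] circle 646.6 -209.9 r 28.1
mask 0.68 [324. 164.] circle 622.1 -53.2 r 29.8
mask 0.33 [ 29. 154.] circle 620.1 -387.0 r 50.1
hough 322.0 160.0 26.653921 want r 26.2 [ 0.6169 -0.0548  0.08  ]
top lid [([0.6247, -0.0496, 0.0676], 0.79)]
top lid_flange [([0.6243, -0.0499, 0.07], 0.95)]
top jar [([0.6228, -0.0489, 0.0125], 0.49), ([0.4551, -0.3051, 0.0039], 0.26)]
top jar_rim [([0.6145, -0.4439, -0.0005], 0.62), ([0.6242, -0.054, 0.0697], 0.47), ([0.6816, -0.2445, 0.0309], 0.27)]
top pin [([0.6795, -0.2464, 0.0105], 0.52)]
top plate1 [([0.6639, -0.2489, 0.0629], 0.76), ([0.6241, -0.0462, 0.0657], 0.74), ([0.444, 0.518, -0.0002], 0.71), ([0.5549, 0.4697, -0.0002], 0.6), ([0.6595, -0.2473, 0.0475], 0.49)]
top beaker [([0.6441, -0.1474, 0.0012], 0.4)]
top wash_bottle [([0.6113, -0.4445, -0.0072],
[... 212 characters left out ...]
.0729], 0.57), ([0.6213, -0.0533, 0.0685], 0.53)]
scene jar [([0.6744, -0.2444, 0.0617], 0.71), ([0.6247, -0.0463, 0.0122], 0.52), ([0.6784, -0.2451, 0.0369], 0.42)]
scene jar_rim [([0.621, -0.0556, 0.0707], 0.75), ([0.4525, -0.299, 0.0004], 0.56), ([0.6618, -0.2452, 0.0444], 0.41)]
scene pin [([0.6218, -0.0564, 0.0689], 0.32)]
scene plate1 [([0.5529, 0.4714, -0.0016], 0.8), ([0.4427, 0.5148, 0.0032], 0.52), ([0.6607, -0.2458, 0.0461], 0.49), ([0.665, -0.2483, 0.0325], 0.45), ([0.6238, -0.0546, 0.0725], 0.2)]
scene beaker [([0.7658, 0.0667, 0.0023], 0.82)]
scene wash_bottle [([0.6122, -0.4429, 0.001], 0.79), ([0.623, -0.0537, 0.0136], 0.47)]
scene glove_box [([0.7348, 0.3368, 0.0004], 0.63)]
```

```bash
python3 -c "
from station import arm
print(arm.job_done())"
```

```text
the job is handed in; nothing more can be done
None
```

The job is handed in at about 70 s of robot time, with no verdict returned: my last measurements showed the three plates stacked and pinned home in the bore, the jar in its seat, the lid flush, and the beaker, bottle and glove box where they started.

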